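# Load the autosampler deck and roll the vial caps home

## Robot

A 7-joint arm with a two-finger parallel gripper is mounted at the origin on the work surface. World frame = base frame: x ahead of the robot, y to its left, z up, the work surface at z = 0. Lengths are in m, angles in rad, forces in N, time in s.
With the tool pointing down it reaches from about 0.35 to 0.9 m from the base axis. Payload 8.1 kg.
Tool frame: the origin (TCP) lies between the finger pads; the fingertips stand 17 mm ahead of it and the grasp point (between the pads) lies 2 mm behind it; z points along the fingers, y is the direction in which the jaws open and shut (so a half turn about z gives the same grasp; the last joint's range is limited). The gripper opens to 92 mm and grips with 3 to 60 N. Pads are 19 mm wide; open, the fingers measure 130 mm over their backs; the gripper's body (75 mm by 190 mm) begins 47 mm behind the grasp point.
Start: joints at [-1.401, 0.434, 0.025, 1.573, -0.012, 1.134, -0.075], TCP at [0.168, 0.602, 0.244] pointing down, gripper open.
Joint ranges: [-2.62, 2.62], [-0.44, 2.09], [-1.27, 1.32], [0.08, 2.57], [-1.32, 4.46], [0.12, 2], [-2.74, 2.74]. Speed limits (rad/s): [2.22, 2.22, 3.01, 3.01, 3.14, 3.14, 3.14].

## Interface

Orientations are given as a rotation vector (axis times angle).
In Python, from cell import arm gives the robot as it stands. The module is installed in compiled form; this text tells all that it offers.
- The arm moves only by the shell command python3 -m crank 'ROWS' [FORCE]. ROWS is JSON, a list of rows, each a list of 5 numbers: the opening, from 0 (shut) to 1 (fully open), then the shift along the world's x, y, z normalised to -1 to 1, where 1 is 40 cm, then the turn about the world's z normalised to -1 to 1, where 1 is 60 degrees. In form: [[fingers, tx, ty, tz, twist], ...]. A call has exactly 8 rows; each row shifts and turns the commanded pose from where the row before left it; what a row does not reach is not made up. A row lasts 1/12 s, in which the tool goes at most 41.7 mm and 7.16 degrees, less where a joint would pass 70% of its speed; a pose out of reach is approached as far as the arm can. A call with a number of a shift or a turn outside -1 to 1 is refused whole. A call with a gripper value outside its range is refused whole. The fingers move at their own pace and stop on an object; FORCE is the grip in N (left out, the last holds). Time passes only in rows, so rows that do not move let the fingers close, or fill a call up. It gives the time, the measured TCP pose, the force and the opening at its end, in the units of the state.
- arm.observe(): the state, without advancing time (a new reading comes with each control period).
- arm.get_image(name): name is "scene" or "side" or "wrist"; returns the picture (400x640x3 uint8, red, green, blue); there is no depth.
- arm.get_calibration(name): a dict with "intrinsics" (3x3 intrinsics, pixels), "extrinsics" (4x4, takes a point from camera to world coordinates). Camera axes: x right, y down, z forward; pixel columns grow to the right and rows downward; lengths in m; the calibration is good to about 2 mm. A picture is of the moment at which its call begins: read the wrist's pose just before it. get_calibration takes no time and is no camera call; for the wrist camera it gives the pose at the moment of the call.
- arm.sign_off(): hands the job in, once; it reports no verdict.
The state is a dict: "clock": time; "joints": joint angles; "dq": joint speeds; "joint_efforts": joint torques, N m; "position": TCP position; "ee_rot": TCP orientation; "force": force on the tool from outside, world axes, zero at the start; "ft_torque": the same for the moment, N m; "width": opening from 0.0 (shut) to 1.0 (fully open).
Only numpy, scipy, OpenCV 4.12 (cv2) and the standard library are available. Lean on these libraries where they do the work, as an engineer would, in place of code of your own. Each camera call takes 0.05 s, during which the arm holds its last target.

## Task

Stand all the vial racks on the autosampler deck, lengthwise towards the far rail, and push them square and flush into the corner, side by side without gaps: ends against the far rail, the first against the right-hand rail. Only then draw the hand roller from its holder and roll it slowly along each rack's caps, a few seconds a stroke, pressing steadily but within its spring's travel, until every cap is fully home; press no cap home before the roller is out. Hang the roller back in its holder, leave the racks flush in the corner, and leave the bottle and the jar alone.

Things in the scene. Friction and masses are not known exactly. Their poses are not given: they have to be found in the camera images.
- corner (a point): inner corner of the autosampler deck, at the level of the deck's top (20 mm above the bench), where the inner faces of the far rail (x = 0 here) and of the right-hand rail (y = 0 here) meet. Its x axis points away from the robot, towards the far rail; y to the left, along the far rail; z up. The deck is fixed, turned by up to 9 degrees.
- deck: autosampler deck; axes as the corner's; seen from the corner the plate spans x -195 to +40, y -20 to +255 mm. Far rail grey, 40 thick, 54 above the deck top; right rail aluminium, 10 thick, 44 above it. Behind the far rail a parked white probe carriage (36 x 55, 105 above the deck top) at x 60, y 210, its arm going left to y 295. Origin under the plate, at x -85, y +125, z -20 of the corner.
- rack_a: white vial rack (may be absent: 3 or 4 are there), 104 mm long (x) x 34 wide (y) x 44 high, 0.2 to 0.35 kg, three blue caps on top, ends alike; origin at the centre of its underside, z up. Flush in the corner the racks lie side by side along the corner's x: origins at x = -52 mm, z = 0 of the corner and y = 17, 51, 85 (and 119) mm, in any order.
- rack_b: white vial rack (may be absent: 3 or 4 are there), 104 mm long (x) x 34 wide (y) x 44 high, 0.2 to 0.35 kg, three blue caps on top, ends alike; origin at the centre of its underside, z up. Flush in the corner the racks lie side by side along the corner's x: origins at x = -52 mm, z = 0 of the corner and y = 17, 51, 85 (and 119) mm, in any order.
- rack_c: white vial rack (may be absent: 3 or 4 are there), 104 mm long (x) x 34 wide (y) x 44 high, 0.2 to 0.35 kg, three blue caps on top, ends alike; origin at the centre of its underside, z up. Flush in the corner the racks lie side by side along the corner's x: origins at x = -52 mm, z = 0 of the corner and y = 17, 51, 85 (and 119) mm, in any order.
- rack_d: white vial rack (may be absent: 3 or 4 are there), 104 mm long (x) x 34 wide (y) x 44 high, 0.2 to 0.35 kg, three blue caps on top, ends alike; origin at the centre of its underside, z up. Flush in the corner the racks lie side by side along the corner's x: origins at x = -52 mm, z = 0 of the corner and y = 17, 51, 85 (and 119) mm, in any order.
- cap_a1 (a joint): how far cap 1 of rack_a is pushed in, m: 0 = 4 mm proud, 0.004 = home; yields at 4 N and stays. Cap 27 mm across, at x = -34 mm of the rack; its top is 52 mm above the rack's underside when proud, 48 when home.
- cap_a2 (a joint): how far cap 2 of rack_a is pushed in, m: 0 = 4 mm proud, 0.004 = home; yields at 4 N and stays. Cap 27 mm across, at x = 0 mm of the rack; its top is 52 mm above the rack's underside when proud, 48 when home.
- cap_a3 (a joint): how far cap 3 of rack_a is pushed in, m: 0 = 4 mm proud, 0.004 = home; yields at 4 N and stays. Cap 27 mm across, at x = 34 mm of the rack; its top is 52 mm above the rack's underside when proud, 48 when home.
- cap_b1 (a joint): how far cap 1 of rack_b is pushed in, m: 0 = 4 mm proud, 0.004 = home; yields at 4 N and stays. Cap 27 mm across, at x = -34 mm of the rack; its top is 52 mm above the rack's underside when proud, 48 when home.
- cap_b2 (a joint): how far cap 2 of rack_b is pushed in, m: 0 = 4 mm proud, 0.004 = home; yields at 4 N and stays. Cap 27 mm across, at x = 0 mm of the rack; its top is 52 mm above the rack's underside when proud, 48 when home.
- cap_b3 (a joint): how far cap 3 of rack_b is pushed in, m: 0 = 4 mm proud, 0.004 = home; yields at 4 N and stays. Cap 27 mm across, at x = 34 mm of the rack; its top is 52 mm above the rack's underside when proud, 48 when home.
- cap_c1 (a joint): how far cap 1 of rack_c is pushed in, m: 0 = 4 mm proud, 0.004 = home; yields at 4 N and stays. Cap 27 mm across, at x = -34 mm of the rack; its top is 52 mm above the rack's underside when proud, 48 when home.
- cap_c2 (a joint): how far cap 2 of rack_c is pushed in, m: 0 = 4 mm proud, 0.004 = home; yields at 4 N and stays. Cap 27 mm across, at x = 0 mm of the rack; its top is 52 mm above the rack's underside when proud, 48 when home.
- cap_c3 (a joint): how far cap 3 of rack_c is pushed in, m: 0 = 4 mm proud, 0.004 = home; yields at 4 N and stays. Cap 27 mm across, at x = 34 mm of the rack; its top is 52 mm above the rack's underside when proud, 48 when home.
- cap_d1 (a joint): how far cap 1 of rack_d is pushed in, m: 0 = 4 mm proud, 0.004 = home; yields at 4 N and stays. Cap 27 mm across, at x = -34 mm of the rack; its top is 52 mm above the rack's underside when proud, 48 when home.
- cap_d2 (a joint): how far cap 2 of rack_d is pushed in, m: 0 = 4 mm proud, 0.004 = home; yields at 4 N and stays. Cap 27 mm across, at x = 0 mm of the rack; its top is 52 mm above the rack's underside when proud, 48 when home.
- cap_d3 (a joint): how far cap 3 of rack_d is pushed in, m: 0 = 4 mm proud, 0.004 = home; yields at 4 N and stays. Cap 27 mm across, at x = 34 mm of the rack; its top is 52 mm above the rack's underside when proud, 48 when home.
- roller: hand roller, 0.2 kg, upright: orange handle 22 x 22 mm, sides along the body's x and y, from z = 6 to 90 mm, on a black guard plate 58 (x) x 60 (y) x 6 mm; origin at the centre of the guard's underside, z up the handle. Below it a sprung fork, 36 mm wide, with a rubber wheel 34 mm in diameter, 26 wide, axle along y: it rolls along x, either way.
- wheel: the roller's rubber wheel, 34 mm in diameter; origin at its centre, 45 mm below the roller's origin less the compression of the spring, so its foot is 62 mm below the roller's origin when free. It spins about y.
- press (a joint): compression of the roller's spring, m: 0 = free, 0.010 = bottomed. It begins to give at 5 N and pushes with 13 N at 10 mm; beyond that it is rigid.
- holder: blue upright open box fixed on a dark plate 90 x 90 x 6 mm: outside 62 (x) x 64 (y) mm, rim 72 mm above the bench, pocket 42 (x) x 44 (y) mm. Origin at the centre of its underside, z up. The roller hangs in it by its guard, axes along the holder's (either way round), roller origin 72 mm above the holder's.
- acid_bottle: amber bottle, 64 mm diameter, 150 mm high, origin at the centre of its underside; leave it alone.
- std_jar: small jar with a red lid, 56 mm diameter, 75 mm high, origin at the centre of its underside; leave it alone.

How it is judged:
On the way, in this order (a step that is already met when the one before it is completed fails the run):
1. all racks stand flush in the corner of the deck, side by side, caps not yet home (x of rack_a in the frame of corner between -0.0555 and -0.049 m and z of rack_a in the frame of corner between -0.004 and 0.004 m and angle between each of rack_a, rack_b, rack_c, rack_d's own z axis and vertical below 0.06 rad and angle between the x axis of each of rack_a, rack_b, rack_c, rack_d and the x axis of corner, either way round below 0.04 rad and (y of rack_a in the frame of corner between 0.014 and 0.0205 m or y of rack_a in the frame of corner between 0.048 and 0.056 m or y of rack_a in the frame of corner between 0.082 and 0.091 m or y of rack_a in the frame of corner between 0.116 and 0.126 m) and x of rack_b in the frame of corner between -0.0555 and -0.049 m and z of rack_b in the frame of corner between -0.004 and 0.004 m and (y of rack_b in the frame of corner between 0.014 and 0.0205 m or y of rack_b in the frame of corner between 0.048 and 0.056 m or y of rack_b in the frame of corner between 0.082 and 0.091 m or y of rack_b in the frame of corner between 0.116 and 0.126 m) and x of rack_c in the frame of corner between -0.0555 and -0.049 m and z of rack_c in the frame of corner between -0.004 and 0.004 m and (y of rack_c in the frame of corner between 0.014 and 0.0205 m or y of rack_c in the frame of corner between 0.048 and 0.056 m or y of rack_c in the frame of corner between 0.082 and 0.091 m or y of rack_c in the frame of corner between 0.116 and 0.126 m) and x of rack_d in the frame of corner between -0.0555 and -0.049 m and z of rack_d in the frame of corner between -0.004 and 0.004 m and (y of rack_d in the frame of corner between 0.014 and 0.0205 m or y of rack_d in the frame of corner between 0.048 and 0.056 m or y of rack_d in the frame of corner between 0.082 and 0.091 m or y of rack_d in the frame of corner between 0.116 and 0.126 m) and ((not (y of rack_a in the frame of corner below 0.014 m) and not (y of rack_a in the frame of corner above 0.023 m)) or (not (y of rack_b in the frame of corner below 0.014 m) and not (y of rack_b in the frame of corner above 0.023 m)) or (not (y of rack_c in the frame of corner below 0.014 m) and not (y of rack_c in the frame of corner above 0.023 m)) or (not (y of rack_d in the frame of corner below 0.014 m) and not (y of rack_d in the frame of corner above 0.023 m))) and ((not (y of rack_a in the frame of corner below 0.048 m) and not (y of rack_a in the frame of corner above 0.057 m)) or (not (y of rack_b in the frame of corner below 0.048 m) and not (y of rack_b in the frame of corner above 0.057 m)) or (not (y of rack_c in the frame of corner below 0.048 m) and not (y of rack_c in the frame of corner above 0.057 m)) or (not (y of rack_d in the frame of corner below 0.048 m) and not (y of rack_d in the frame of corner above 0.057 m))) and ((not (y of rack_a in the frame of corner below 0.082 m) and not (y of rack_a in the frame of corner above 0.091 m)) or (not (y of rack_b in the frame of corner below 0.082 m) and not (y of rack_b in the frame of corner above 0.091 m)) or (not (y of rack_c in the frame of corner below 0.082 m) and not (y of rack_c in the frame of corner above 0.091 m)) or (not (y of rack_d in the frame of corner below 0.082 m) and not (y of rack_d in the frame of corner above 0.091 m))) and value of joint each of cap_a1, cap_a2, cap_a3, cap_b1, cap_b2, cap_b3, cap_c1, cap_c2, cap_c3, cap_d1, cap_d2, cap_d3 below 0.003 m), for 0.2 s.
2. the roller is drawn clear of its holder, caps not yet home (z of roller in the frame of holder above 0.14 m and value of joint each of cap_a1, cap_a2, cap_a3, cap_b1, cap_b2, cap_b3, cap_c1, cap_c2, cap_c3, cap_d1, cap_d2, cap_d3 below 0.003 m), for 0.1 s.
3. the roller is rolled along a rack's caps, pressed on and moving, without a break (contact force between wheel and anything else above 2 N and linear speed of wheel above 0.006 m/s and x of wheel in the frame of corner between -0.12 and 0 m and y of wheel in the frame of corner between 0 and 0.145 m and z of wheel in the frame of corner between 0.06 and 0.076 m), for 0.8 s.
4. every cap is fully home (value of joint each of cap_a1, cap_a2, cap_a3, cap_b1, cap_b2, cap_b3, cap_c1, cap_c2, cap_c3, cap_d1, cap_d2, cap_d3 above 0.003 m), for 0.2 s.
At the end, for the whole second after the job is handed in: Racks in a tight row in the corner: 3.5 mm from the far rail, 3.5, 5, 6 and 7 mm from their tight places sideways, none skipped, square to 0.04 rad; every cap over 3 of 4 mm in; roller hung upright in its holder, within 8 mm of its centre, 4 mm of its rim; all at rest (all of step 4 and x of rack_a in the frame of corner between -0.0555 and -0.049 m and z of rack_a in the frame of corner between -0.004 and 0.004 m and angle between each of rack_a, rack_b, rack_c, rack_d's own z axis and vertical below 0.06 rad and angle between the x axis of each of rack_a, rack_b, rack_c, rack_d and the x axis of corner, either way round below 0.04 rad and (y of rack_a in the frame of corner between 0.014 and 0.0205 m or y of rack_a in the frame of corner between 0.048 and 0.056 m or y of rack_a in the frame of corner between 0.082 and 0.091 m or y of rack_a in the frame of corner between 0.116 and 0.126 m) and x of rack_b in the frame of corner between -0.0555 and -0.049 m and z of rack_b in the frame of corner between -0.004 and 0.004 m and (y of rack_b in the frame of corner between 0.014 and 0.0205 m or y of rack_b in the frame of corner between 0.048 and 0.056 m or y of rack_b in the frame of corner between 0.082 and 0.091 m or y of rack_b in the frame of corner between 0.116 and 0.126 m) and x of rack_c in the frame of corner between -0.0555 and -0.049 m and z of rack_c in the frame of corner between -0.004 and 0.004 m and (y of rack_c in the frame of corner between 0.014 and 0.0205 m or y of rack_c in the frame of corner between 0.048 and 0.056 m or y of rack_c in the frame of corner between 0.082 and 0.091 m or y of rack_c in the frame of corner between 0.116 and 0.126 m) and x of rack_d in the frame of corner between -0.0555 and -0.049 m and z of rack_d in the frame of corner between -0.004 and 0.004 m and (y of rack_d in the frame of corner between 0.014 and 0.0205 m or y of rack_d in the frame of corner between 0.048 and 0.056 m or y of rack_d in the frame of corner between 0.082 and 0.091 m or y of rack_d in the frame of corner between 0.116 and 0.126 m) and ((not (y of rack_a in the frame of corner below 0.014 m) and not (y of rack_a in the frame of corner above 0.023 m)) or (not (y of rack_b in the frame of corner below 0.014 m) and not (y of rack_b in the frame of corner above 0.023 m)) or (not (y of rack_c in the frame of corner below 0.014 m) and not (y of rack_c in the frame of corner above 0.023 m)) or (not (y of rack_d in the frame of corner below 0.014 m) and not (y of rack_d in the frame of corner above 0.023 m))) and ((not (y of rack_a in the frame of corner below 0.048 m) and not (y of rack_a in the frame of corner above 0.057 m)) or (not (y of rack_b in the frame of corner below 0.048 m) and not (y of rack_b in the frame of corner above 0.057 m)) or (not (y of rack_c in the frame of corner below 0.048 m) and not (y of rack_c in the frame of corner above 0.057 m)) or (not (y of rack_d in the frame of corner below 0.048 m) and not (y of rack_d in the frame of corner above 0.057 m))) and ((not (y of rack_a in the frame of corner below 0.082 m) and not (y of rack_a in the frame of corner above 0.091 m)) or (not (y of rack_b in the frame of corner below 0.082 m) and not (y of rack_b in the frame of corner above 0.091 m)) or (not (y of rack_c in the frame of corner below 0.082 m) and not (y of rack_c in the frame of corner above 0.091 m)) or (not (y of rack_d in the frame of corner below 0.082 m) and not (y of rack_d in the frame of corner above 0.091 m))) and z of roller in the frame of holder between 0.068 and 0.076 m and horizontal distance between roller and holder below 0.008 m and angle between roller's own z axis and vertical below 0.08 rad and linear speed of each of rack_a, rack_b, rack_c, rack_d, roller below 0.02 m/s); the robot touches nothing.
It fails at once if the roller is pressed on a rack with more than 28 N (contact force between roller and rack_a above 28 N or contact force between roller and rack_b above 28 N or contact force between roller and rack_c above 28 N or contact force between roller and rack_d above 28 N).
It fails at once if the bottle or the jar is moved by more than 30 mm or tipped (distance of any of acid_bottle, std_jar from where it was at the start of the episode above 0.03 m or angle between any of acid_bottle, std_jar's own z axis and vertical above 0.4 rad).
Of rack_a, rack_b, rack_c, rack_d only 3 to 4 are there at a start; the rules pass over those that are not, and their reading is None.
At some moment in a run one of rack_a, rack_b, rack_c, rack_d may be knocked a few centimetres aside while the robot is not near it.
It also fails if it takes over 210 s, if anything falls off the work surface, if the arm or the gripper's body presses on something with over 40 N, if the wrist force passes 120 N, or if a joint passes its speed limit or range.

## Working session

There is one attempt and no reset: what is moved stays moved. The work goes in short steps, Python scripts to look and compute and a shell command to move; the robot and the scene stay as the last step left them, time stands still between calls to the robot, and variables do not carry over. Pictures are saved under pics/ and viewed, and the job is handed in when it is done.

```bash
mkdir -p pics; ls; python3 - <<'E'
from cell import arm
import cv2,numpy as np
s=arm.observe(); print(s)
for n in ["scene","side","wrist"]:
    c=arm.get_calibration(n); print(n,np.round(c["intrinsics"],1).tolist(),np.round(c["extrinsics"],4).tolist())
    cv2.imwrite(f"pics/{n}0.png",arm.get_image(n)[:,:,::-1])
E
```

```text
pics
{'clock': 0.0, 'joints': array([-1.40060484,  0.43522708,  0.02494439,  1.57407741, -0.01160614,
        1.13400613, -0.07511841]), 'dq': array([ 0.00192368,  0.00147947,  0.00122369, -0.0011807 , -0.00093679,
        0.00016555,  0.00029983]), 'joint_efforts': array([ 1.85230865e-04, -6.67861390e+01,  9.84231681e-01, -3.14460862e+01,
       -6.07376662e-02,  4.28898039e-02,  1.71590546e-04]), 'position': array([0.16829337, 0.60141744, 0.24294969]), 'ee_rot': array([-4.27260889e-01, -3.11231216e+00,  2.46702602e-03]), 'force': array([ 0.47495468, -0.70737009,  0.48419095]), 'ft_torque': array([ 0.00053424, -0.0929456 ,  0.03493077]), 'width': 0.9992518536211584}
scene [[379.7, 0.0, 315.8], [0.0, 379.7, 200.2], [0.0, 0.0, 1.0]] [[0.7803, 0.443, -0.4414, 1.0101], [0.6254, -0.5502, 0.5533, -0.4907], [0.0022, -0.7078, -0.7064, 0.7114], [0.0, 0.0, 0.0, 1.0]]
side [[510.3, 0.0, 316.9], [0.0, 510.3, 187.5], [0.0, 0.0, 1.0]] [[0.8966, -0.2633, 0.3561, 0.0784], [-0.4427, -0.553, 0.7058, -1.0056], [0.0111, -0.7905, -0.6124, 0.9944], [0.0, 0.0, 0.0, 1.0]]
wrist [[336.1, 0.0, 320.0], [0.0, 336.1, 199.4], [0.0, 0.0, 1.0]] [[0.2697, 0.9209, 0.2813, 0.0929], [0.9629, -0.2573, -0.0809, 0.6228], [-0.0021, 0.2927, -0.9562, 0.3841], [0.0, 0.0, 0.0, 1.0]]
```

View pics/scene0.png

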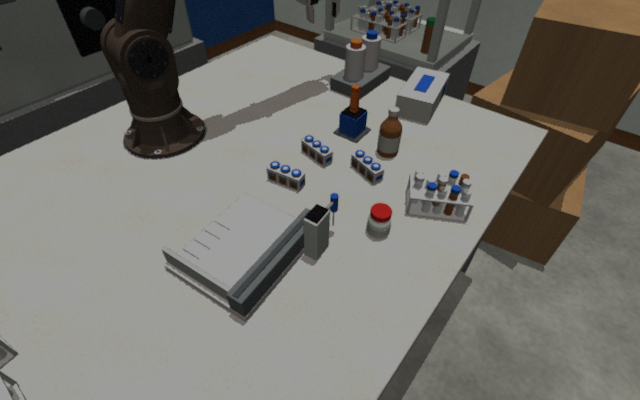

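View pics/side0.png

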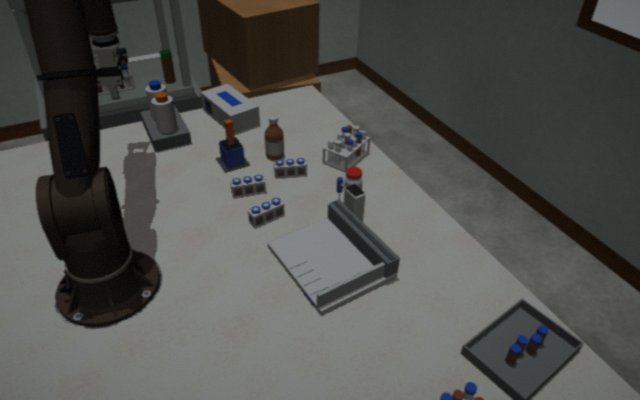

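View pics/wrist0.png

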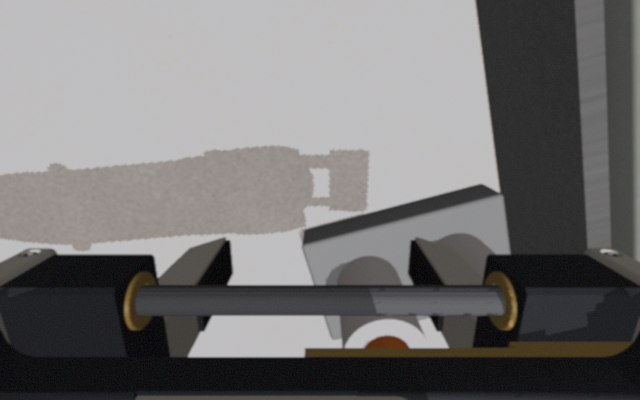

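```bash
cat > h.py <<'E'
import numpy as np,cv2
from cell import arm
def cal(n):
    c=arm.get_calibration(n); return np.array(c["intrinsics"]),np.array(c["extrinsics"])
def bp(n,u,v,z,ke=None):
    K,E=ke or cal(n); d=E[:3,:3]@np.linalg.inv(K)@np.array([u,v,1.]); o=E[:3,3]
    return o+d*(z-o[2])/d[2]
def pj(n,P,ke=None):
    K,E=ke or cal(n); P=np.atleast_2d(P); c=(P-E[:3,3])@E[:3,:3]; q=c@K.T; return q[:,:2]/q[:,2:]
def snap(n,f,crop=None,s=1):
    ke=cal(n); im=arm.get_image(n)[:,:,::-1].copy()
    cv2.imwrite('pics/raw_'+f,im)
    if crop: x0,y0,x1,y1=crop; im=im[y0:y1,x0:x1]
    im=cv2.resize(im,None,fx=s,fy=s,interpolation=cv2.INTER_CUBIC)
    cv2.imwrite('pics/'+f,im); return ke
E
python3 - <<'E'
from h import *
a=cv2.imread('pics/scene0.png')
cv2.imwrite('pics/s0a.png',cv2.resize(a[70:320,150:410],None,fx=3,fy=2.4*1.25,interpolation=2)[:600*2:1][:600] if 0 else cv2.resize(a[180:320,150:350],None,fx=4,fy=4,interpolation=2))
cv2.imwrite('pics/s0b.png',cv2.resize(a[70:220,250:450],None,fx=4,fy=4,interpolation=2))
b=cv2.imread('pics/side0.png')
cv2.imwrite('pics/d0a.png',cv2.resize(b[185:325,240:440],None,fx=4,fy=4,interpolation=2))
cv2.imwrite('pics/d0b.png',cv2.resize(b[105:245,200:400],None,fx=4,fy=4,interpolation=2))
E
```

```text
(no output)
```

View pics/s0a.png

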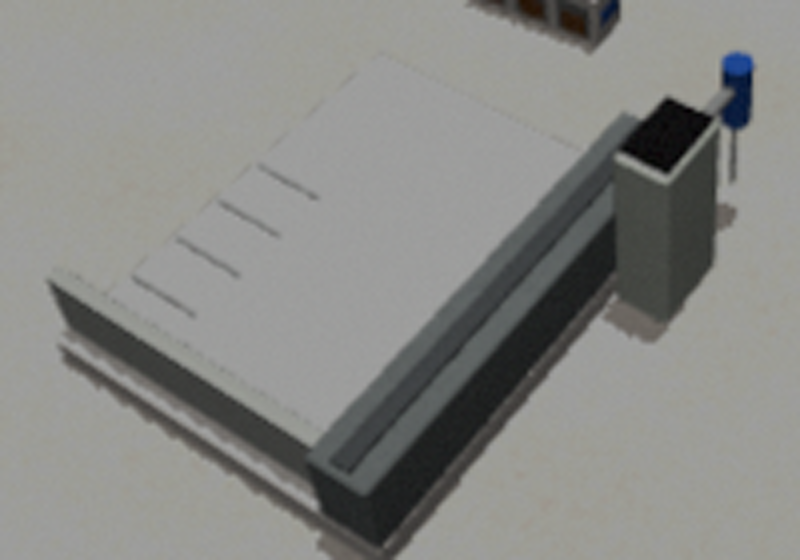

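View pics/s0b.png

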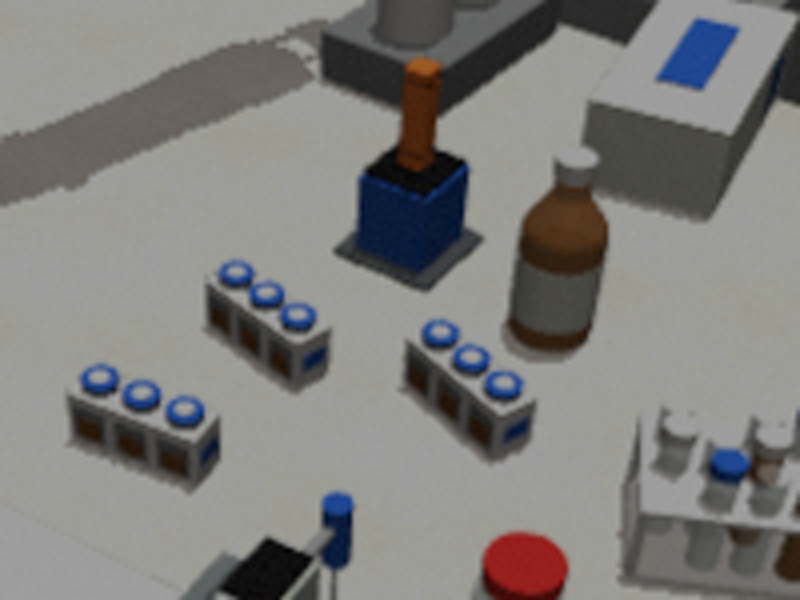

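View pics/d0a.png

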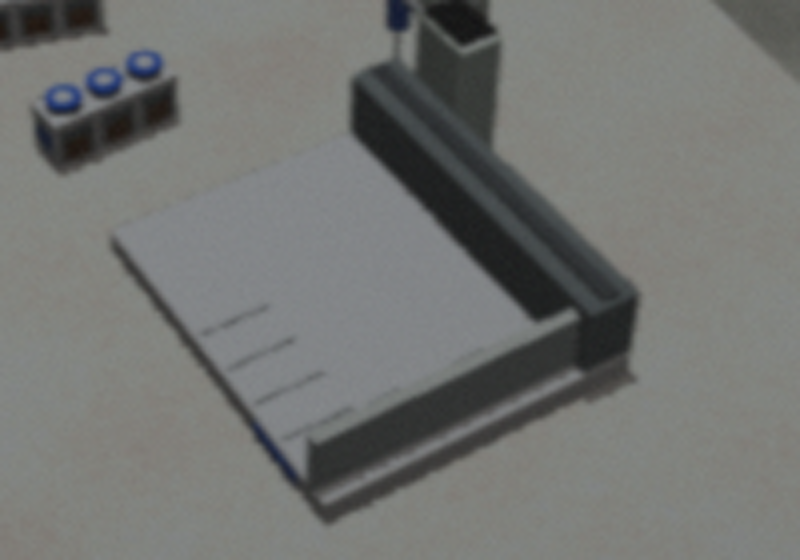

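View pics/d0b.png

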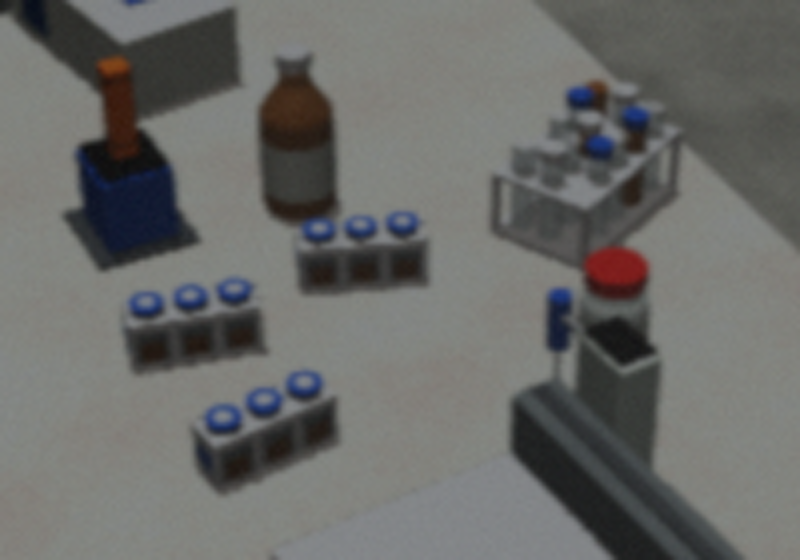

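```bash
cat > fit.py <<'E'
from h import *
from scipy.optimize import least_squares
S=lambda p:(p[0]/4+250,p[1]/4+70); D=lambda p:(p[0]/4+200,p[1]/4+105)
R={'1':([(99,380),(141,396),(185,411)],[(223,418),(265,402),(305,384)]),
'2':([(236,274),(266,294),(297,317)],[(147,304),(191,297),(235,291)]),
'3':([(440,334),(471,359),(503,384)],[(319,230),(361,227),(403,223)])}
for k,(a,b) in R.items():
    A=np.array([bp('scene',*S(p),.052) for p in a]);B=np.array([bp('side',*D(p),.052) for p in b])
    for q in (A,B):
        d=q[2]-q[0]; print(k,np.round(q.mean(0),4),np.degrees(np.arctan2(d[1],d[0])).round(1))
print('holder scene',bp('scene',422/4+250,65/4+70,.162),'side',bp('side',115/4+200,63/4+105,.162))
SA=lambda p:(p[0]/4+150,p[1]/4+180); DA=lambda p:(p[0]/4+240,p[1]/4+185)
obs=[('scene',SA((308,463)),(0,-.02,.074)),('scene',SA((627,113)),(0,.255,.074)),('scene',SA((366,490)),(.04,-.02,.074)),
('scene',SA((380,53)),(-.195,.255,.02)),
('side',DA((112,237)),(-.195,.255,.02)),('side',DA((352,80)),(0,.255,.074)),('side',DA((352,135)),(0,.255,.02)),('side',DA((635,292)),(.04,-.02,.074))]
def f(p):
    c,s=np.cos(p[2]),np.sin(p[2]); r=[]
    for n,uv,q in obs:
        P=[p[0]+c*q[0]-s*q[1],p[1]+s*q[0]+c*q[1],q[2]]; r+=list(pj(n,P)[0]-uv)
    return np.array(r)
o=least_squares(f,[.6,-.2,0]);print(o.x,np.degrees(o.x[2]));print(f(o.x).reshape(-1,2).round(1))
E
python3 fit.py
```

```text
1 [0.4603 0.0671 0.052 ] 10.5
1 [0.4572 0.0682 0.052 ] 8.6
2 [0.4552 0.2072 0.052 ] -10.8
2 [0.4527 0.2084 0.052 ] -11.3
3 [0.6107 0.2385 0.052 ] -16.3
3 [0.6089 0.2392 0.052 ] -17.0
holder scene [0.46191611 0.38114922 0.162     ] side [0.46220385 0.38660805 0.162     ]
[ 0.63501092 -0.2774573   0.10457752] 5.9918507302125015
[[-1.4 -1.2]
 [-0.7 -1.1]
 [ 0.2  2.3]
 [-0.3 -0.8]
 [-0.5 -1.9]
 [-0.4 -1.6]
 [-0.8 -1. ]
 [ 2.3 -0.3]]
```

```bash
python3 -m crank '[[1,0.036,-0.083,0,0.026],[1,0.036,-0.083,0,0.026],[1,0.036,-0.083,0,0.026],[1,0.036,-0.083,0,0.026],[1,0.036,-0.083,0,0.026],[1,0.036,-0.083,0,0.026],[1,0.036,-0.083,0,0.026],[1,0.036,-0.083,0,0.026]]' 20; python3 -m crank '[[1,0.036,-0.083,0,0.026],[1,0.036,-0.083,0,0.026],[1,0.036,-0.083,0,0.026],[1,0.036,-0.083,0,0.026],[1,0.036,-0.083,0,0.026],[1,0.036,-0.083,0,0.026],[1,0.036,-0.083,0,0.026],[1,0,0,0,0]]'
python3 - <<'E'
from h import *
ke=snap('wrist','w1.png'); np.save('ke1.npy',np.array([*ke],dtype=object),allow_pickle=True); print(arm.observe()['position'],arm.observe()['ee_rot'])
E
```

```text
clock: 0.82
position: [0.2839, 0.3345, 0.2436]
ee_rot: [-0.084, -3.14, -0.0]
force: [1.1, -0.9, 0.3]
width: 1.004
clock: 1.48
position: [0.3863, 0.0978, 0.244]
ee_rot: [-0.204, 3.134, -0.002]
force: [-0.6, -0.1, -0.9]
width: 1.0
[0.38529491 0.10072381 0.24383647] [-2.03469322e-01  3.13460233e+00 -5.64122245e-04]
```

View pics/w1.png

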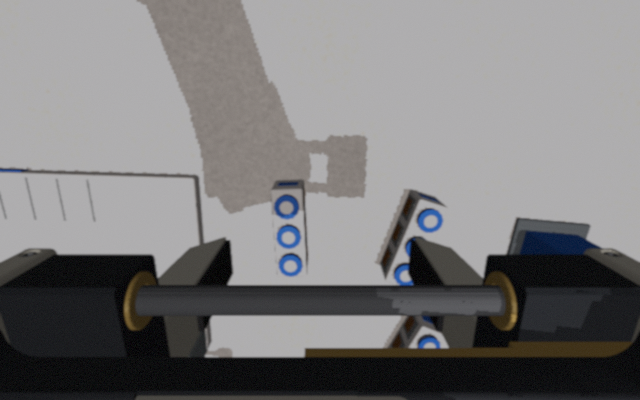

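```bash
cat >> h.py <<'E'
def tool():
    from scipy.spatial.transform import Rotation as Ro
    s=arm.observe(); R=Ro.from_rotvec(s['ee_rot']).as_matrix(); j=np.degrees(np.arctan2(R[1,1],R[0,1]))
    return s['position'],(j)%180-90   # rack yaw it fits
def rack(n,pts,z=.052,ke=None):
    Q=np.array([bp(n,*p,z,ke) for p in pts]); d=Q[-1]-Q[0]; return Q.mean(0),np.degrees(np.arctan2(d[1],d[0])),np.linalg.norm(d)
E
python3 - <<'E'
from h import *
ke=cal('wrist'); print(tool(),np.round(ke[1],3))
print(rack('wrist',[(286,207),(288,237),(290,265)],.052,ke))
print(bp('wrist',197,176,.02,ke), )
E
```

```text
(array([0.38529491, 0.10072381, 0.24383647]), np.float64(7.427797126344828)) [[-0.129  0.948  0.29   0.308]
 [ 0.992  0.124  0.037  0.09 ]
 [-0.001  0.293 -0.956  0.385]
 [ 0.     0.     0.     1.   ]]
(array([0.45473841, 0.07453092, 0.052     ]), np.float64(9.469055496424282), np.float64(0.06734632425459373))
[ 0.40905967 -0.03484976  0.02      ]
```

```bash
python3 - <<'E'
from h import *
ke=snap('wrist','w2.png',(180,160,380,310),4); print(tool(),np.round(ke[1],4)[:3,3],np.abs(ke[1]-cal('wrist')[1]).max())
E
```

```text
(array([0.38464468, 0.10270694, 0.24373225]), np.float64(7.5518677316477465)) [0.3075 0.0904 0.3849] 0.0021640093865301635
```

View pics/w2.png

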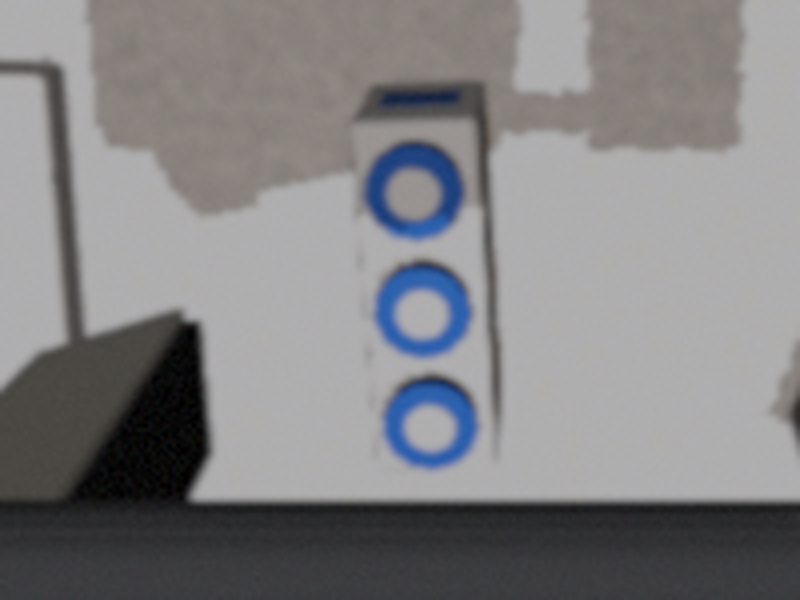

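```bash
python3 - <<'E'
from h import *
ke=list(cal('wrist')); f=lambda x,y:(x/4+180,y/4+160)
print(tool(),rack('wrist',[f(414,190),f(423,309),f(431,421)],.052,ke), bp('wrist',*f(57,65),.02,ke))
for n in('scene','side'): print(pj(n,[.4568,.0685,.052]))
E
```

```text
(array([0.38464468, 0.10270694, 0.24373225]), np.float64(7.5518677316477465)) (array([0.45470155, 0.07433964, 0.052     ]), np.float64(9.721879568965615), np.float64(0.06706935258391783)) [ 0.40924092 -0.03565725  0.02      ]
[[284.72108035 168.08365812]]
[[265.9905587  205.28251534]]
```

```bash
python3 -m crank '[[1,0.0257,-0.0114,-0.055,0.005],[1,0.0257,-0.0114,-0.055,0.005],[1,0.0257,-0.0114,-0.055,0.005],[1,0.0257,-0.0114,-0.055,0.005],[1,0.0257,-0.0114,-0.055,0.005],[1,0.0257,-0.0114,-0.055,0.005],[1,0.0257,-0.0114,-0.055,0.005],[1,0,0,0,0]]'
python3 - <<'E'
from h import *
arm.get_image('side')
print(tool())
snap('scene','s3.png',(235,120,385,240),5);snap('side','d3.png',(200,150,350,270),5)
p,_=tool();print(p)
for n,o in(('scene',(235,120)),('side',(200,150))): print(n,(pj(n,[p,p-[0,0,.017]])-o)*5)
E
```

```text
clock: 2.25
position: [0.4558, 0.0723, 0.0865]
ee_rot: [0.271, -3.126, 0.002]
force: [-0.5, -0.7, -1.1]
width: 1.0
(array([0.45530082, 0.07252099, 0.0881055 ]), np.float64(9.881344658377259))
[0.45578192 0.07293144 0.09009965]
scene [[248.78633237 179.6073598 ]
 [250.56641789 204.91914163]]
side [[322.02558912 220.81752939]
 [323.56734351 244.06594268]]
```

View pics/s3.png

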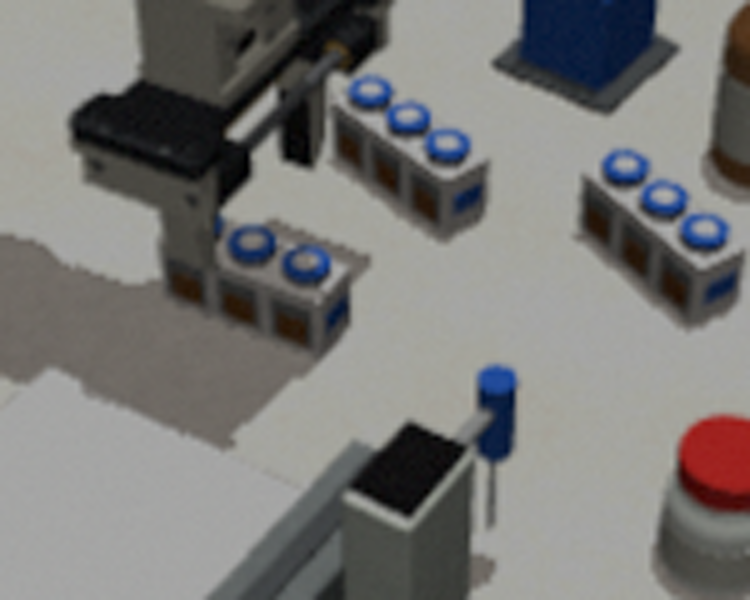

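View pics/d3.png

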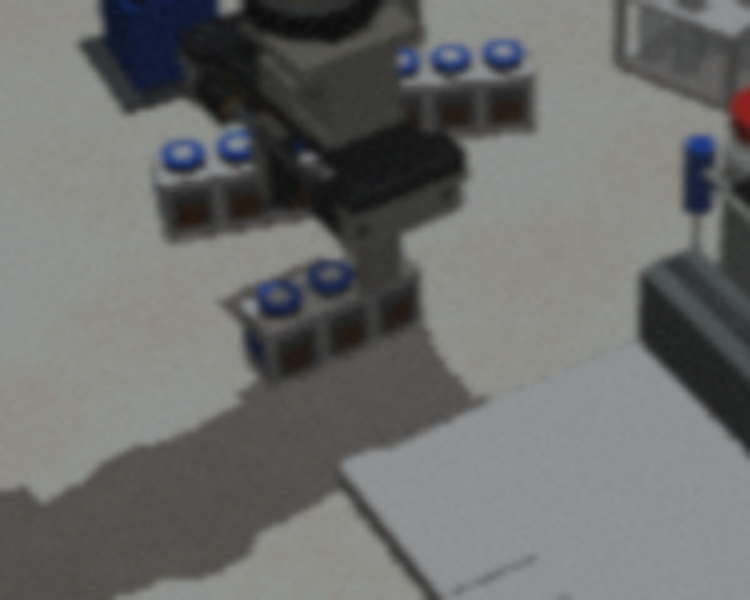

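```bash
python3 - <<'E'
from h import *
p,y=tool();print(p,y); a=np.radians(y); X=np.array([np.cos(a),np.sin(a),0]);Y=np.array([-np.sin(a),np.cos(a),0])
for n,o in(('scene',(235,120)),('side',(200,150))):
    im=cv2.imread('pics/'+('s3.png' if n=='scene' else 'd3.png'))
    for s in(1,-1):
        for l in(.046,.065):
            for w in(-.0095,.0095):
                q=(pj(n,p-[0,0,.017]+Y*s*l+X*w)[0]-o)*5; print(n,s,l,w,q.round())
                cv2.circle(im,tuple(int(v) for v in q),3,(0,255,0),-1)
    # rack model from wrist/fixed
    cv2.imwrite(f'pics/m_{n}.png',im)
E
```

```text
[0.45578192 0.07293144 0.09009965] 9.907187671742903
scene 1 0.046 -0.0095 [281. 153.]
scene 1 0.046 0.0095 [310. 163.]
scene 1 0.065 -0.0095 [298. 135.]
scene 1 0.065 0.0095 [328. 145.]
scene -1 0.046 -0.0095 [188. 249.]
scene -1 0.046 0.0095 [219. 260.]
scene -1 0.065 -0.0095 [167. 270.]
scene -1 0.065 0.0095 [198. 282.]
side 1 0.046 -0.0095 [268. 209.]
side 1 0.046 0.0095 [296. 198.]
side 1 0.065 -0.0095 [251. 193.]
side 1 0.065 0.0095 [279. 182.]
side -1 0.046 -0.0095 [352. 293.]
side -1 0.046 0.0095 [381. 280.]
side -1 0.065 -0.0095 [371. 311.]
side -1 0.065 0.0095 [399. 298.]
```

View pics/m_scene.png

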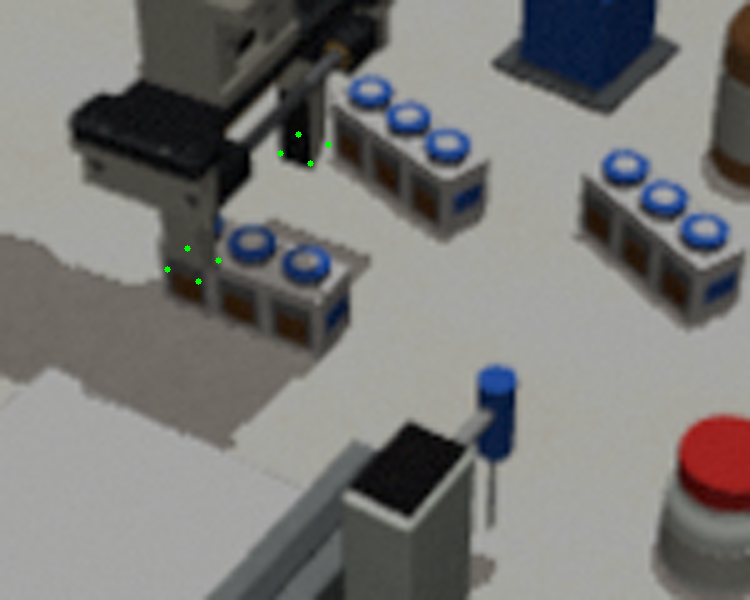

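View pics/m_side.png

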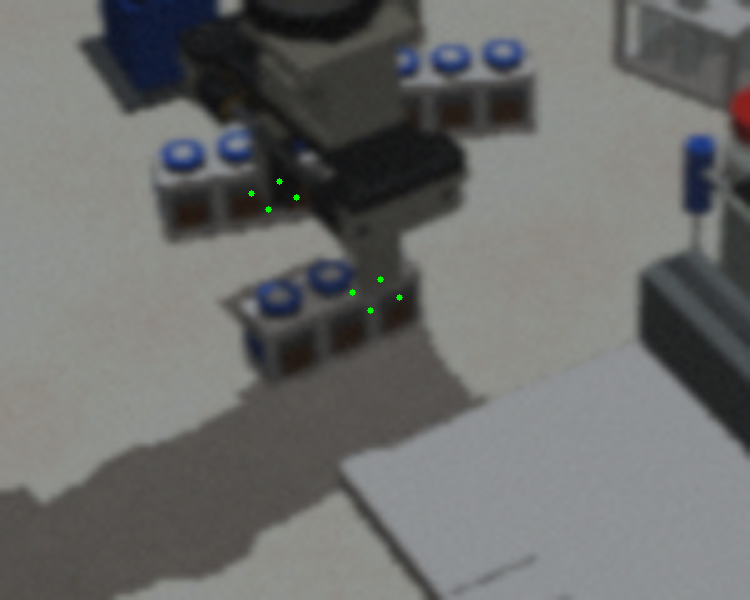

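```bash
python3 -m crank '[[1,0,-0.002,-0.025,0],[1,0,-0.002,-0.025,0],[1,0,-0.002,-0.025,0],[1,0,0,-0.025,0],[1,0,0,-0.025,0],[1,0,0,-0.025,0],[1,0,0,0,0],[1,0,0,0,0]]' 25; python3 -m crank '[[0.2,0,0,0,0],[0.2,0,0,0,0],[0.2,0,0,0,0],[0.2,0,0,0,0],[0.2,0,0,0,0],[0.2,0,0,0,0],[0.2,0,0,0,0],[0.2,0,0,0,0]]' 25
python3 -m crank '[[0.2,0,0,0,0],[0.2,0,0,0,0],[0.2,0,0,0.05,0],[0.2,0,0,0.05,0],[0.2,0,0,0.05,0],[0.2,0,0,0.05,0],[0.2,0,0,0.05,0],[0.2,0,0,0,0]]'
python3 - <<'E'
from h import *
arm.get_image('side')
snap('scene','s4.png',(235,100,395,220),5);snap('wrist','w4.png');print(tool(),arm.observe()['force'])
E
```

```text
clock: 3.07
position: [0.456, 0.0696, 0.0294]
ee_rot: [0.27, -3.129, 0.0]
force: [-0.7, -0.2, 1.2]
width: 1.002
clock: 3.73
position: [0.4564, 0.0696, 0.0298]
ee_rot: [-0.27, 3.13, 0.0]
force: [-0.1, 0.4, -0.4]
width: 0.468
clock: 4.4
position: [0.4579, 0.0698, 0.1325]
ee_rot: [-0.269, 3.126, 0.002]
force: [1.0, 0.4, -3.6]
width: 0.363
(array([0.45583398, 0.06958356, 0.12910194]), np.float64(9.879358520677712)) [ 0.64439539  0.21615606 -3.57973748]
```

View pics/s4.png

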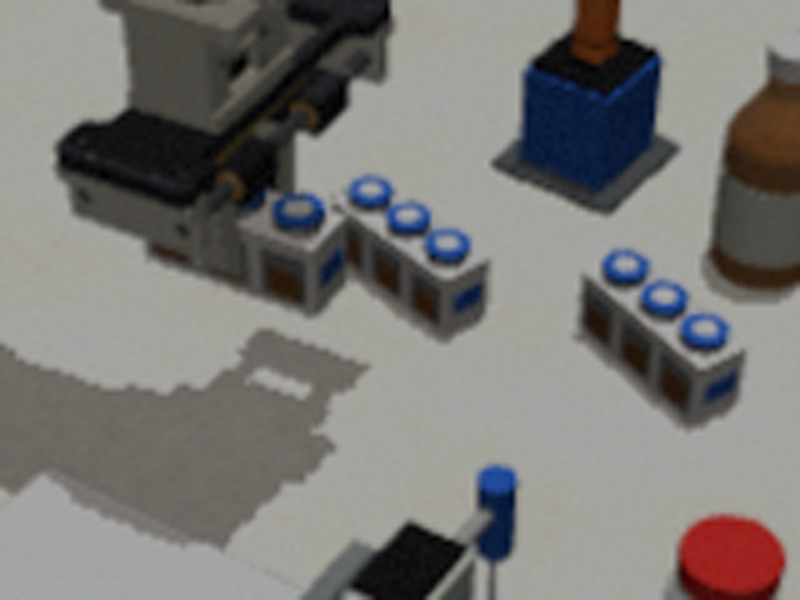

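View pics/w4.png

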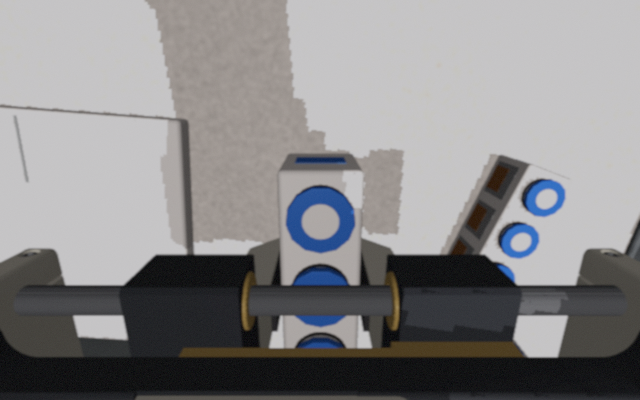

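```bash
python3 - <<'E'
from h import *
p,y=tool();a=np.radians(y); ke=cal('wrist')
for uv in[(320,219)]:
    q=bp('wrist',*uv,p[2]+.0222,ke)-p; print(q, q[0]*np.cos(a)+q[1]*np.sin(a), -q[0]*np.sin(a)+q[1]*np.cos(a))
print(bp('wrist',183,121,.02,ke), bp('wrist',545,197,.052,ke),bp('wrist',520,240,.052,ke))
E
```

```text
[-0.03372379 -0.00629602  0.0222    ] -0.03430394189172853 -0.00041652931073922397
[ 0.41234465 -0.03961614  0.02      ] [0.41654512 0.21689032 0.052     ] [0.44964797 0.21103533 0.052     ]
```

```bash
python3 -m crank '[[0.2,0.0206,-0.0635,0,-0.0054],[0.2,0.0206,-0.0635,0,-0.0054],[0.2,0.0206,-0.0635,0,-0.0054],[0.2,0.0206,-0.0635,0,-0.0054],[0.2,0.0206,-0.0635,0,-0.0054],[0.2,0.0206,-0.0635,0,-0.0054],[0.2,0.0206,-0.0635,0,-0.0054],[0.2,0.0206,-0.0635,0,-0.0054]]';  python3 -m crank '[[0.2,0.0206,-0.0635,0,-0.0054],[0.2,0.0206,-0.0635,0,-0.0054],[0.2,0.0206,-0.0635,0,-0.0054],[0.2,0.0206,-0.0635,0,-0.0054],[0.2,0,0,0,0],[0.2,0,0,0,0],[0.2,0,0,0,0],[0.2,0,0,0,0]]'
python3 - <<'E'
from h import *
arm.get_image('side')
snap('side','d5.png',(260,170,420,290),5);snap('wrist','w5.png');snap('scene','s5.png',(150,150,350,300),4);print(tool(),arm.observe()['force'])
E
```

```text
clock: 5.22
position: [0.5215, -0.1348, 0.1279]
ee_rot: [0.199, -3.132, -0.001]
force: [0.5, -0.1, -2.6]
width: 0.368
clock: 5.88
position: [0.5546, -0.2337, 0.1286]
ee_rot: [0.166, -3.135, -0.002]
force: [-0.1, 0.9, -3.1]
width: 0.366
(array([ 0.55525753, -0.23426247,  0.12965839]), np.float64(6.047594583839285)) [ 0.36696039  0.05536867 -2.85178085]
```

View pics/d5.png

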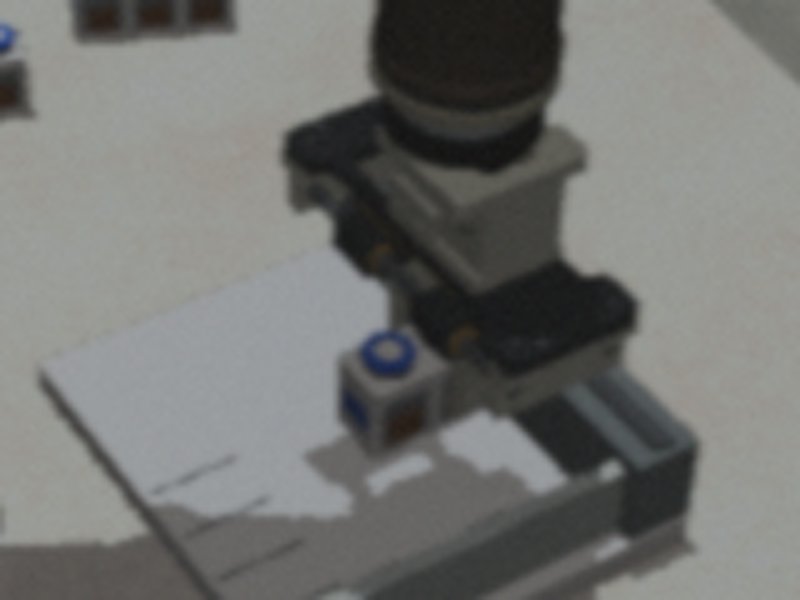

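View pics/w5.png

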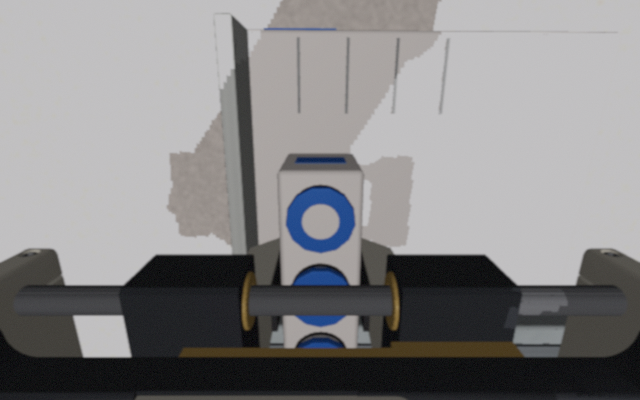

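View pics/s5.png

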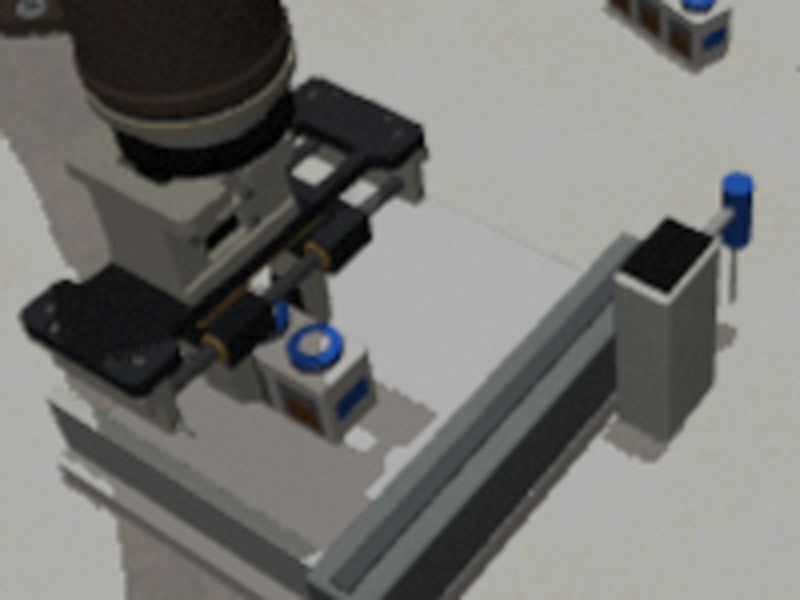

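```bash
python3 - <<'E'
from h import *
a=cv2.imread('pics/raw_w5.png'); cv2.imwrite('pics/w5z.png',cv2.resize(a[0:140,200:400],None,fx=4,fy=4,interpolation=2))
E
```

```text
(no output)
```

View pics/w5z.png

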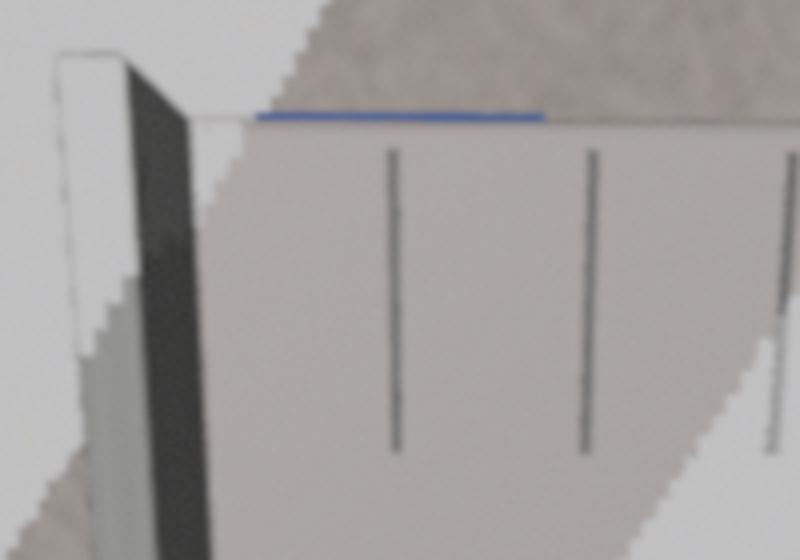

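```bash
python3 - <<'E'
from h import *
ke=cal('wrist'); f=lambda x,y:(x/4+200,y/4)
def seg(a,b,z):
    p,q=bp('wrist',*f(*a),z,ke),bp('wrist',*f(*b),z,ke); print(p.round(4),q.round(4),np.degrees(np.arctan2(*(q-p)[[1,0]])))
    return p
p=seg((187,120),(211,555),.02)
seg((393,150),(397,452),.02);seg((593,150),(585,452),.02);seg((124,56),(157,555),.064)
seg((187,118),(800,124),.02)
for yaw in(6,5.5):
    a=np.radians(yaw);print('corner',p[:2]+.195*np.array([np.cos(a),np.sin(a)]))
print(tool())
E
```

```text
[ 0.4397 -0.2967  0.02  ] [ 0.5122 -0.2892  0.02  ] 5.8741836259586115
[ 0.4406 -0.2617  0.02  ] [ 0.4902 -0.2567  0.02  ] 5.783966112000507
[ 0.4371 -0.2279  0.02  ] [ 0.4866 -0.2228  0.02  ] 5.777440328716039
[ 0.4392 -0.2962  0.064 ] [ 0.5069 -0.2893  0.064 ] 5.835198982161625
[ 0.4394 -0.2967  0.02  ] [ 0.4294 -0.1936  0.02  ] 95.52547418578786
corner [ 0.63361947 -0.27631267]
corner [ 0.63378996 -0.27800579]
(array([ 0.55525753, -0.23426247,  0.12965839]), np.float64(6.047594583839285))
```

```bash
python3 -m crank '[[0.2,0,0,-0.028,0],[0.2,0,0,-0.028,0],[0.2,0,0,-0.028,0],[0.2,0,0,-0.028,0],[0.2,0,0,-0.028,0],[0.2,0,0,-0.028,0],[0.2,0,0,-0.026,0],[0.2,0,0,0,0]]';  python3 -m crank '[[0.2,0.007,0.0007,0,0],[0.2,0.007,0.0007,0,0],[0.2,0.007,0.0007,0,0],[0.2,0.007,0.0007,0,0],[0.2,0.007,0.0007,0,0],[0.2,0.007,0.0007,0,0],[0.2,0.005,0.0005,0,0],[0.2,0,0,0,0]]'
```

```text
clock: 6.75
position: [0.5546, -0.2352, 0.0501]
ee_rot: [0.163, -3.136, -0.001]
force: [0.8, 0.1, -2.5]
width: 0.371
clock: 7.42
position: [0.5747, -0.2331, 0.0522]
ee_rot: [-0.165, 3.137, -0.0]
force: [0.3, 0.1, -3.2]
width: 0.368
```

```bash
python3 -m crank '[[0.2,0.003,0.0003,-0.002,0],[0.2,0.003,0.0003,-0.002,0],[0.2,0.003,0.0003,0,0],[0.2,0.003,0.0003,0,0],[0.2,0,0,0,0],[0.2,0,0,0,0],[0.2,0,0,0,0],[0.2,0,0,0,0]]'
```

```text
clock: 8.08
position: [0.5752, -0.2333, 0.0497]
ee_rot: [0.161, -3.131, -0.002]
force: [-11.0, 0.0, 3.0]
width: 0.368
```

```bash
python3 -m crank '[[0.52,0,0,0,0],[0.52,0,0,0,0],[0.52,0,0,0,0],[0.52,0,0,0.01,0],[0.52,0,0,0.05,0],[0.52,0,0,0.08,0],[0.52,0,0,0.06,0],[0.52,0,0,0,0]]'; python3 -m crank '[[0.52,-0.001,0.04,0,0],[0.4,-0.002,0.04,0,0],[0.2,-0.002,0.04,0,0],[0,-0.002,0.03,0,0],[0,0,0,0,0],[0,0,0,0,0],[0,0,0,0,0],[0,0,0,0,0]]'
python3 - <<'E'
from h import *
arm.get_image('side')
snap('wrist','w6.png');print(tool(),arm.observe()['force'])
E
```

```text
clock: 8.75
position: [0.5819, -0.2343, 0.1361]
ee_rot: [-0.163, 3.129, -0.005]
force: [1.1, -1.1, 1.1]
width: 0.516
clock: 9.42
position: [0.576, -0.1743, 0.1306]
ee_rot: [-0.161, 3.137, -0.001]
force: [0.1, -0.9, -0.9]
width: 0.064
(array([ 0.57596657, -0.17403752,  0.13056107]), np.float64(5.89441447683636)) [ 0.65575108 -0.06781193  0.82301433]
```

View pics/w6.png

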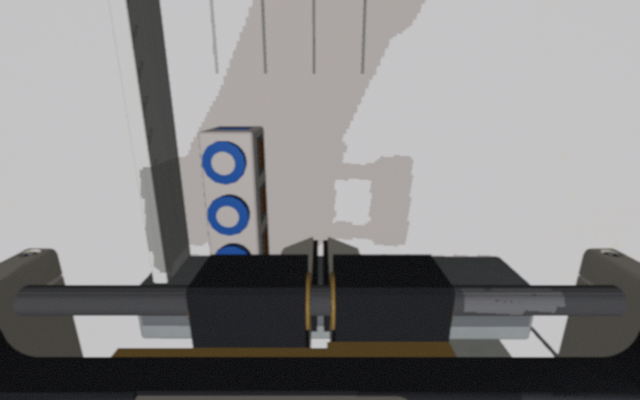

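```bash
cat >> h.py <<'E'
C=np.array([.6336,-.277]); YAW=5.9
def cf(p):
    a=np.radians(YAW); d=np.array(p)[:2]-C; return np.array([d[0]*np.cos(a)+d[1]*np.sin(a),-d[0]*np.sin(a)+d[1]*np.cos(a)])
def wf(q):
    a=np.radians(YAW); return C+np.array([q[0]*np.cos(a)-q[1]*np.sin(a),q[0]*np.sin(a)+q[1]*np.cos(a)])
E
python3 - <<'E'
from h import *
ke=cal('wrist'); p,y=tool(); print(cf(p),y)
for uv in[(223,163),(229,215)]: print(cf(bp('wrist',*uv,.072,ke)))
E
```

```text
[-0.04674437  0.10834136] 5.89441447683636
[-0.08700014  0.04954205]
[-0.05381896  0.05051357]
```

```bash
python3 -m crank '[[0,-0.003,0,-0.0365,0],[0,-0.003,0,-0.0365,0],[0,-0.003,0,-0.0365,0],[0,-0.003,0,-0.0365,0],[0,-0.003,0,-0.0365,0],[0,-0.003,0,-0.0365,0],[0,0,0,0,0],[0,0,0,0,0]]' 10; python3 -m crank '[[0,0.0013,-0.0125,0,0],[0,0.0013,-0.0125,0,0],[0,0.0013,-0.0125,0,0],[0,0.0013,-0.0125,0,0],[0,0.0013,-0.0125,0,0],[0,0.0013,-0.0125,0,0],[0,0.0013,-0.0125,0,0],[0,0.0013,-0.0125,0,0]]'
```

```text
clock: 10.18
position: [0.5683, -0.1734, 0.0425]
ee_rot: [0.162, -3.136, -0.0]
force: [0.6, 0.8, 0.5]
width: 0.008
clock: 10.85
position: [0.5731, -0.2127, 0.043]
ee_rot: [0.165, -3.137, -0.001]
force: [-0.7, 3.7, 3.2]
width: 0.006
```

```bash
python3 -m crank '[[0,0.0008,-0.008,0,0],[0,0.0008,-0.008,0,0],[0,0.0008,-0.008,0,0],[0,0.0008,-0.008,0,0],[0,0,0,0,0],[0,0,0,0,0],[0,0,0,0,0],[0,0,0,0,0]]' 10
python3 - <<'E'
from h import *
arm.get_image('side'); ke=snap('wrist','w7.png',(100,60,340,240),3);p,y=tool(); print(cf(p),y,arm.observe()['force'])
E
```

```text
clock: 11.52
position: [0.5741, -0.2258, 0.0428]
ee_rot: [0.164, -3.137, 0.0]
force: [-0.8, 1.2, -0.3]
width: 0.007
[-0.053917    0.05718177] 5.977324787185751 [-0.36915136  1.10332591 -1.42992148]
```

View pics/w7.png

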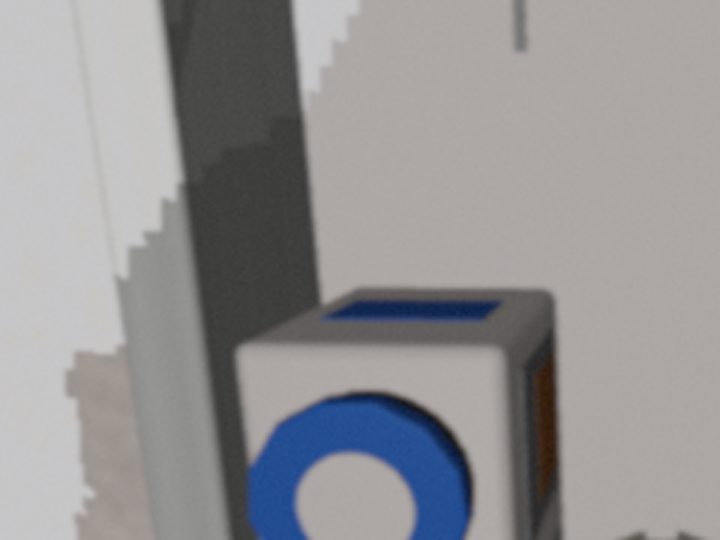

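```bash
python3 - <<'E'
from h import *
print(cf(bp('wrist',218.3,226.7,.072)))
E
python3 -m crank '[[0,0.0006,-0.006,0,0],[0,0.0006,-0.006,0,0],[0,0.0005,-0.005,0,0],[0,0,0,0,0],[0,0,0,0,0],[0,0,0,0,0],[0,0,0,0,0],[0,0,0,0,0]]' 10
```

```text
[-0.08785032  0.02047287]
clock: 12.28
position: [0.5747, -0.2288, 0.0424]
ee_rot: [0.167, -3.135, -0.008]
force: [-0.8, 11.9, 2.5]
width: 0.004
```

```bash
python3 -m crank '[[0,-0.0026,0.025,0,0],[0,-0.0005,0.005,0,0],[0,-0.048,-0.005,0,0],[0,-0.048,-0.005,0,0],[0,-0.048,-0.005,0,0],[0,-0.048,-0.005,0,0],[0,0,0,0,0],[0,0,0,0,0]]' 10;python3 -m crank '[[0,0.003,-0.03,0,0],[0,0.003,-0.03,0,0],[0,0.003,-0.03,0,0],[0,0.003,-0.025,0,0],[0,0,0,0,0],[0,0,0,0,0],[0,0,0,0,0],[0,0,0,0,0]]' 10
python3 - <<'E'
from h import *
arm.get_image('side'); snap('side','d8.png',(260,170,420,290),5);p,y=tool(); print(cf(p),y,arm.observe()['force'])
E
```

```text
clock: 12.95
position: [0.4963, -0.2294, 0.0433]
ee_rot: [-0.161, 3.137, -0.001]
force: [0.8, 0.8, -0.3]
width: 0.007
clock: 13.62
position: [0.5018, -0.2706, 0.0428]
ee_rot: [0.168, -3.135, -0.011]
force: [-3.5, 17.9, 12.3]
width: 0.007
[-0.13038755  0.01994538] 6.137810624587885 [-3.65462531 18.31699726 12.10614699]
```

View pics/d8.png

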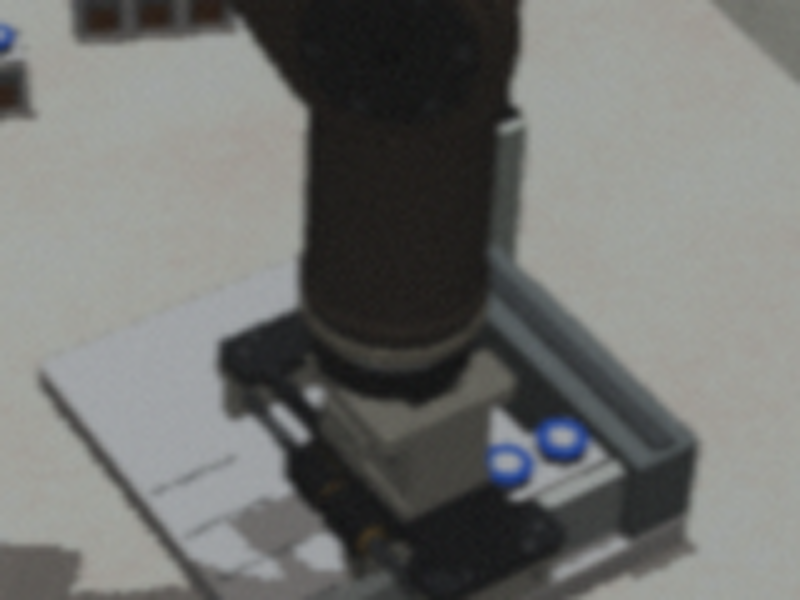

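```bash
python3 -m crank '[[0,-0.0018,0.018,0,0],[0,0,0,0,0],[0,0.01,0.001,0,0],[0,0.01,0.001,0,0],[0,0.01,0.001,0,0],[0,0,0,0,0],[0,0,0,0,0],[0,0,0,0,0]]' 10;python3 -m crank '[[0,0.004,0.0004,0,0],[0,0.003,0.0003,0,0],[0,0.003,0.0003,0,0],[0,0,0,0,0],[0,0,0,0,0],[0,0,0,0,0],[0,0,0,0,0],[0,0,0,0,0]]' 10
python3 - <<'E'
from h import *
p,y=tool(); print(cf(p),y,arm.observe()['force'])
E
```

```text
clock: 14.38
position: [0.5129, -0.2663, 0.0428]
ee_rot: [0.163, -3.137, 0.0]
force: [-0.2, 0.3, 1.5]
width: 0.007
clock: 15.05
position: [0.5151, -0.2659, 0.0428]
ee_rot: [0.162, -3.135, -0.001]
force: [-6.5, -0.8, 4.4]
width: 0.002
[-0.1167593  0.0231763] 5.908130455803132 [-6.49517116 -0.75826916  4.40895721]
```

```bash
python3 -m crank '[[0,-0.02,-0.002,0,0],[0,0,0,0.08,0],[0,0,0,0.08,0],[0.3,0,0,0.08,0],[0.6,0,0.03,0.05,0],[1,-0.008,0.08,0,-0.018],[1,-0.008,0.08,0,-0.018],[1,-0.008,0.08,0,-0.018]]' 25;python3 -m crank '[[1,-0.011,0.09,0,-0.018],[1,-0.011,0.09,0,-0.018],[1,-0.011,0.09,0,-0.018],[1,-0.011,0.09,0,-0.018],[1,-0.011,0.09,0,-0.018],[1,-0.011,0.09,0,-0.018],[1,-0.011,0.09,0,-0.018],[1,-0.011,0.09,0,-0.018]]'
python3 -m crank '[[1,-0.008,0.08,0,-0.018],[1,-0.008,0.08,0,-0.018],[1,0,0.01,0,-0.018],[1,0,0,0,-0.018],[1,0,0,0,-0.013],[1,0,0,0,0],[1,0,0,0,0],[1,0,0,0,0]]'
python3 - <<'E'
from h import *
arm.get_image('side'); arm.get_image('side'); snap('wrist','w9.png');print(tool())
E
```

```text
clock: 15.72
position: [0.4992, -0.1576, 0.1595]
ee_rot: [-0.072, 3.139, 0.0]
force: [0.7, 0.5, -0.2]
width: 0.318
clock: 16.38
position: [0.4636, 0.1312, 0.1592]
ee_rot: [0.163, 3.137, 0.001]
force: [0.6, -0.3, -0.3]
width: 0.898
clock: 17.05
position: [0.4581, 0.1962, 0.159]
ee_rot: [0.304, 3.127, -0.0]
force: [0.8, -0.1, -0.3]
width: 1.002
(array([0.4579965 , 0.1969137 , 0.15899649]), np.float64(-11.058990930991627))
```

View pics/w9.png

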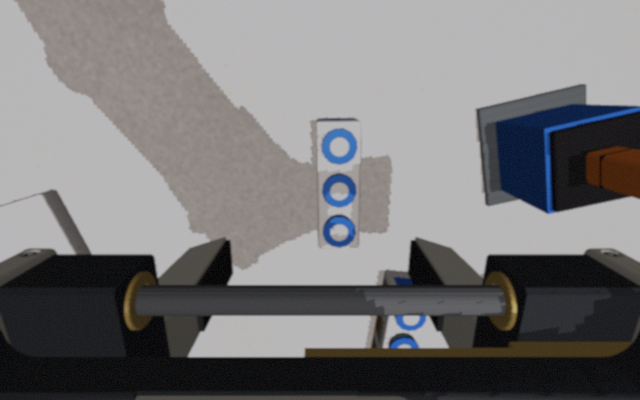

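```bash
python3 - <<'E'
from h import *
ke=cal('wrist'); print(rack('wrist',[(339,146),(339,190),(339,231)],.052,ke))
p,y=tool(); r=rack('wrist',[(339,146),(339,190),(339,231)],.052,ke)[0]; print((r-p)/.4,y)
E
```

```text
(array([0.45102852, 0.21287716, 0.052     ]), np.float64(-10.123253328397563), np.float64(0.06739141230555769))
[-0.01741995  0.03990866 -0.26749121] -11.058990930991627
```

```bash
python3 -m crank '[[1,-0.008,0.018,0,0.006],[1,-0.007,0.018,0,0.006],[1,0,0,-0.06,0],[1,0,0,-0.06,0],[1,0,0,-0.06,0],[1,0,0,-0.06,0],[1,0,0,-0.06,0],[1,0,0,-0.0225,0]]' 25; python3 -m crank '[[0.2,0,0,0,0],[0.2,0,0,0,0],[0.2,0,0,0,0],[0.2,0,0,0,0],[0.2,0,0,0,0],[0.2,0,0,0,0],[0.2,0,0,0,0],[0.2,0,0,0,0]]' 25
python3 -m crank '[[0.2,0,0,0,0],[0.2,0,0,0,0],[0.2,0,0,0,0],[0.2,0,0,0.06,0],[0.2,0,0,0.06,0],[0.2,0,0,0.06,0],[0.2,0,0,0.06,0],[0.2,0,0,0,0]]' 25
python3 - <<'E'
from h import *
arm.get_image('side');snap('wrist','w10.png');print(tool(),arm.observe()['force'])
E
```

```text
clock: 17.87
position: [0.4501, 0.2122, 0.0274]
ee_rot: [-0.279, -3.126, 0.003]
force: [0.1, -0.6, 0.2]
width: 1.002
clock: 18.53
position: [0.4519, 0.212, 0.0302]
ee_rot: [0.282, 3.129, 0.001]
force: [0.4, -0.0, -0.4]
width: 0.471
clock: 19.2
position: [0.4537, 0.2127, 0.1294]
ee_rot: [0.282, 3.125, 0.005]
force: [0.1, -0.1, -1.3]
width: 0.37
(array([0.45191556, 0.21215801, 0.12617706]), np.float64(-10.267323804309015)) [-0.45336086 -0.860301   -2.06650151]
```

View pics/w10.png

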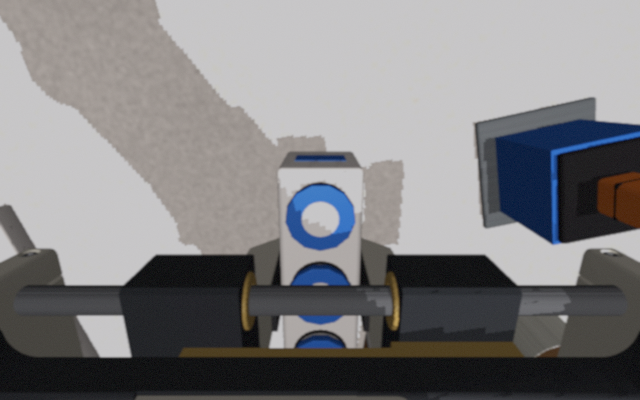

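```bash
python3 - <<'E'
from h import *
p,y=tool(); t=wf((-.075,.084)); print(t,(t-p[:2])/.4, (YAW-y)/60)
E
```

```text
[ 0.55036272 -0.2011544 ] [ 0.24611788 -1.03328103] 0.26945539673848357
```

```bash
python3 -m crank '[[0.2,0.02,-0.08,0,0.0225],[0.2,0.02,-0.08,0,0.0225],[0.2,0.02,-0.08,0,0.0225],[0.2,0.02,-0.08,0,0.0225],[0.2,0.02,-0.08,0,0.0225],[0.2,0.02,-0.08,0,0.0225],[0.2,0.02,-0.08,0,0.0225],[0.2,0.02,-0.08,0,0.0225]]';  python3 -m crank '[[0.2,0.02,-0.08,0,0.0225],[0.2,0.02,-0.08,0,0.0225],[0.2,0.02,-0.08,0,0.0225],[0.2,0.02,-0.08,0,0.0225],[0.2,0.006,-0.073,0,0],[0.2,0,0,0,0],[0.2,0,0,0,0],[0.2,0,0,0,0]]'
python3 - <<'E'
from h import *
arm.get_image('side');snap('wrist','w11.png');p,y=tool();print(p,cf(p),y,arm.observe()['force'])
E
```

```text
clock: 19.97
position: [0.5148, -0.0456, 0.1241]
ee_rot: [0.016, -3.139, 0.0]
force: [0.6, 0.2, -2.0]
width: 0.371
clock: 20.63
position: [0.5491, -0.2005, 0.1241]
ee_rot: [0.161, -3.135, -0.002]
force: [0.4, -0.3, -3.4]
width: 0.37
[ 0.54974433 -0.19950991  0.12483121] [-0.07544607  0.08569935] 6.016420629988147 [-0.05681438  0.40654695 -1.58551812]
```

View pics/w11.png

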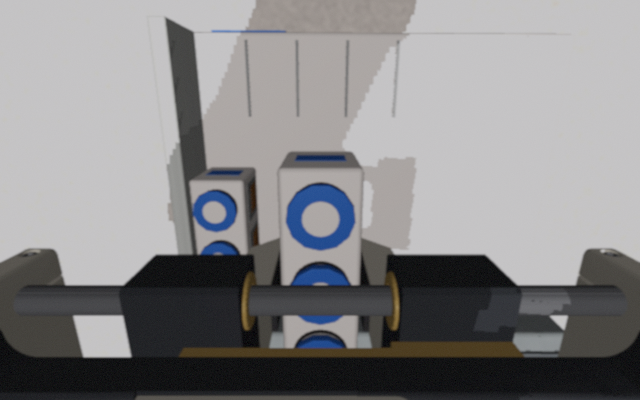

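```bash
python3 - <<'E'
from h import *
print(cf(bp('wrist',214,211,.072)))
E
python3 -m crank '[[0.2,0,0,-0.03,0],[0.2,0,0,-0.03,0],[0.2,0,0,-0.03,0],[0.2,0,0,-0.03,0],[0.2,0,0,-0.03,0],[0.2,0,0,-0.03,0],[0.2,0,0,-0.004,0],[0.2,0,0,0,0]]';  python3 -m crank '[[0.2,0.007,0.0007,0,0],[0.2,0.007,0.0007,0,0],[0.2,0.007,0.0007,0,0],[0.2,0.007,0.0007,0,0],[0.2,0.007,0.0007,0,0],[0.2,0.007,0.0007,0,0],[0.2,0.005,0.0005,0,0],[0.2,0,0,0,0]]'
python3 -m crank '[[0.2,0.004,0.0004,-0.002,0],[0.2,0.004,0.0004,-0.002,0],[0.2,0.004,0.0004,0,0],[0.2,0.004,0.0004,0,0],[0.2,0.003,0,0,0],[0.2,0,0,0,0],[0.2,0,0,0,0],[0.2,0,0,0,0]]'
```

```text
[-0.08711083  0.0206711 ]
clock: 21.4
position: [0.5497, -0.2012, 0.0513]
ee_rot: [0.162, -3.136, -0.001]
force: [0.0, 0.4, -2.3]
width: 0.367
clock: 22.07
position: [0.5696, -0.1992, 0.0524]
ee_rot: [-0.163, 3.137, 0.0]
force: [0.1, 0.1, -2.1]
width: 0.364
clock: 22.73
position: [0.5728, -0.199, 0.05]
ee_rot: [0.16, -3.131, -0.002]
force: [-12.2, -0.2, 4.5]
width: 0.37
```

```bash
python3 - <<'E'
from h import *
a=cv2.imread('pics/raw_w11.png'); cv2.imwrite('pics/w11z.png',cv2.resize(a[130:260,140:300],None,fx=5,fy=4.5,interpolation=2))
E
```

```text
(no output)
```

View pics/w11z.png

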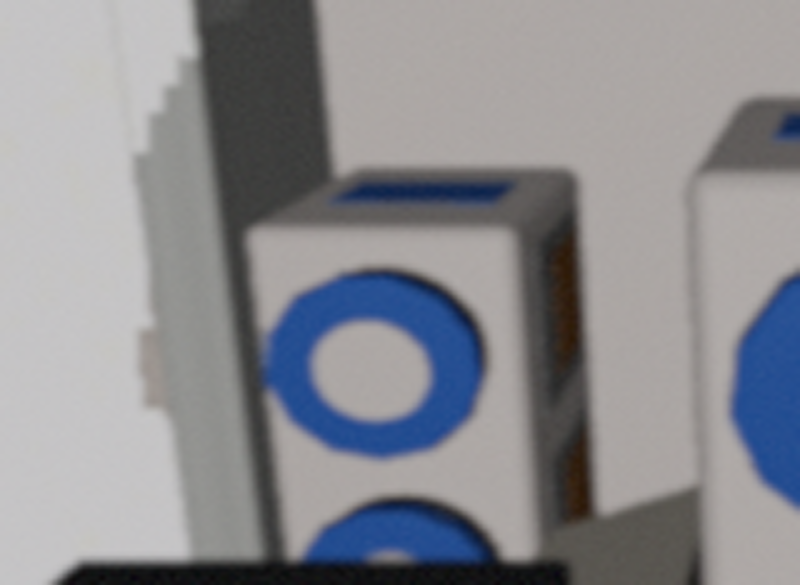

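```bash
python3 -m crank '[[0.52,0,0,0,0],[0.52,0,0,0,0],[0.52,0,0,0,0],[0.52,0,0,0.01,0],[0.52,0,0,0.05,0],[0.52,0,0,0.08,0],[0.52,0,0,0.06,0],[0.52,0,0,0,0]]'; python3 -m crank '[[0.52,-0.006,0.04,0,0],[0.4,-0.006,0.04,0,0],[0.2,-0.006,0.04,0,0],[0,-0.006,0.03,0,0],[0,0,0,0,0],[0,0,0,0,0],[0,0,0,0,0],[0,0,0,0,0]]' 20
python3 - <<'E'
from h import *
arm.get_image('side')
snap('wrist','w12.png');p,y=tool();print(p,cf(p),y)
E
```

```text
clock: 23.4
position: [0.5797, -0.1999, 0.1362]
ee_rot: [-0.162, 3.129, -0.004]
force: [1.2, -0.4, 0.1]
width: 0.52
clock: 24.07
position: [0.5671, -0.1401, 0.1308]
ee_rot: [-0.16, 3.137, -0.001]
force: [0.2, -0.5, -0.2]
width: 0.06
[ 0.5670391  -0.13989064  0.13075133] [-0.0521145   0.14322503] 5.840272327292936
```

View pics/w12.png

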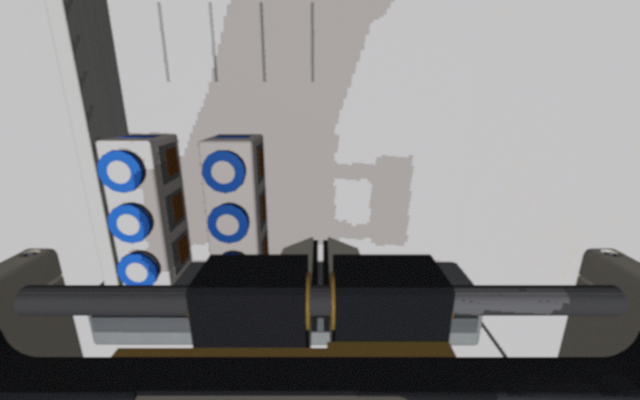

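```bash
python3 -m crank '[[0,0,0,-0.0365,0],[0,0,0,-0.0365,0],[0,0,0,-0.0365,0],[0,0,0,-0.0365,0],[0,0,0,-0.0365,0],[0,0,0,-0.0365,0],[0,0,0,0,0],[0,0,0,0,0]]' 10; python3 -m crank '[[0,0.0013,-0.0125,0,0],[0,0.0013,-0.0125,0,0],[0,0.0013,-0.0125,0,0],[0,0.0013,-0.0125,0,0],[0,0.0013,-0.0125,0,0],[0,0.0013,-0.0125,0,0],[0,0.0013,-0.0125,0,0],[0,0.0013,-0.0125,0,0]]'
python3 -m crank '[[0,0.0008,-0.008,0,0],[0,0.0008,-0.008,0,0],[0,0.0008,-0.008,0,0],[0,0.0008,-0.008,0,0],[0,0.0008,-0.008,0,0],[0,0,0,0,0],[0,0,0,0,0],[0,0,0,0,0]]' 10
python3 - <<'E'
from h import *
p,y=tool();print(p,cf(p),y)
E
```

```text
clock: 24.83
position: [0.5665, -0.1392, 0.0427]
ee_rot: [0.161, -3.136, -0.0]
force: [0.8, 0.6, 0.4]
width: 0.003
clock: 25.5
position: [0.5713, -0.1787, 0.0433]
ee_rot: [-0.163, 3.137, 0.001]
force: [-0.7, 2.6, 2.9]
width: 0.006
clock: 26.17
position: [0.5727, -0.1948, 0.043]
ee_rot: [0.162, -3.137, 0.0]
force: [0.8, 2.3, 0.6]
width: 0.006
[ 0.57273499 -0.19483051  0.04299383] [-0.05209618  0.08799069] 5.919618155463823
```

```bash
python3 -m crank '[[0,0.0005,-0.005,0,0],[0,0.0005,-0.005,0,0],[0,0.0003,-0.003,0,0],[0,0,0,0,0],[0,0,0,0,0],[0,0,0,0,0],[0,0,0,0,0],[0,0,0,0,0]]' 10
python3 - <<'E'
from h import *
p,y=tool();print(p,cf(p),y); snap('wrist','w13.png');p,y=tool();print(p,cf(p),y)
a=cv2.imread('pics/raw_w13.png'); cv2.imwrite('pics/w13z.png',cv2.resize(a[100:260,120:320],None,fx=4,fy=3.75,interpolation=2))
E
```

```text
clock: 26.83
position: [0.5727, -0.1949, 0.0429]
ee_rot: [0.168, -3.135, -0.009]
force: [-3.8, 15.8, 7.3]
width: 0.004
[ 0.57271539 -0.194941    0.04285568] [-0.05212704  0.0878828 ] 6.118940357989885
[ 0.57271967 -0.19499295  0.04286162] [-0.05212812  0.08783068] 6.1161329236391
```

View pics/w13.png

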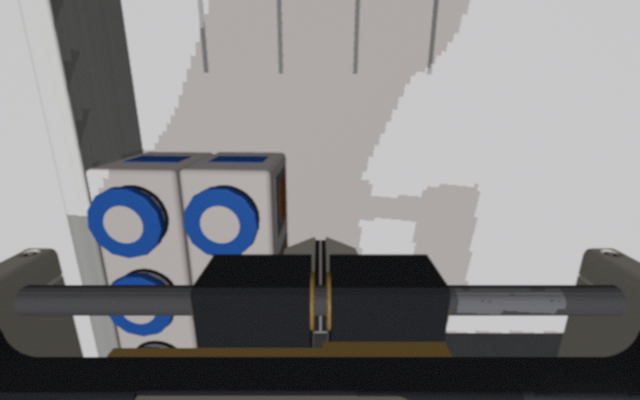

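```bash
python3 -m crank '[[0,-0.0018,0.02,0,0],[0,-0.003,0.03,0,0],[0,0,0,0.05,0],[0,0,0,0.08,0],[0,0,0.03,0.08,0],[0,0,0,0.02,0],[0,0,0,0,0],[0,0,0,0,0]]' 10
python3 - <<'E'
from h import *
arm.get_image('side');snap('wrist','w14.png');p,y=tool();print(p,cf(p),y)
E
```

```text
clock: 27.55
position: [0.5714, -0.168, 0.1351]
ee_rot: [-0.162, 3.137, -0.001]
force: [-0.4, 0.3, -0.3]
width: 0.005
[ 0.57043939 -0.16805455  0.1337677 ] [-0.05162726  0.11486079] 5.892872650375168
```

View pics/w14.png

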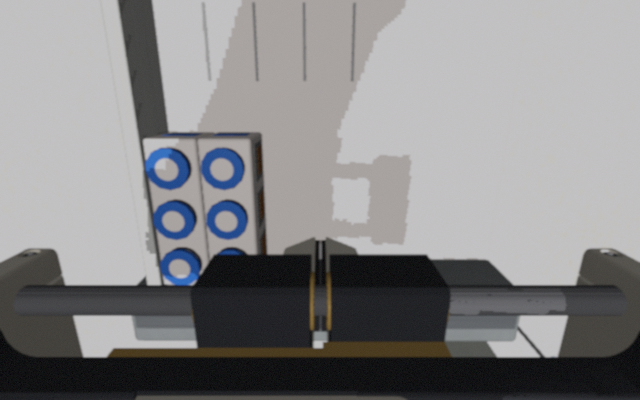

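```bash
python3 - <<'E'
from h import *
print(bp('scene',388,153.5,0)); 
snap('side','d15.png',(210,130,370,250),5); print(bp('side',298/4+200,212/4+105,0))
snap('scene','s15.png',(270,70,430,190),5)
E
```

```text
[0.61073544 0.35946604 0.        ]
[ 5.98245803e-01  3.51184319e-01 -1.11022302e-16]
```

View pics/d15.png

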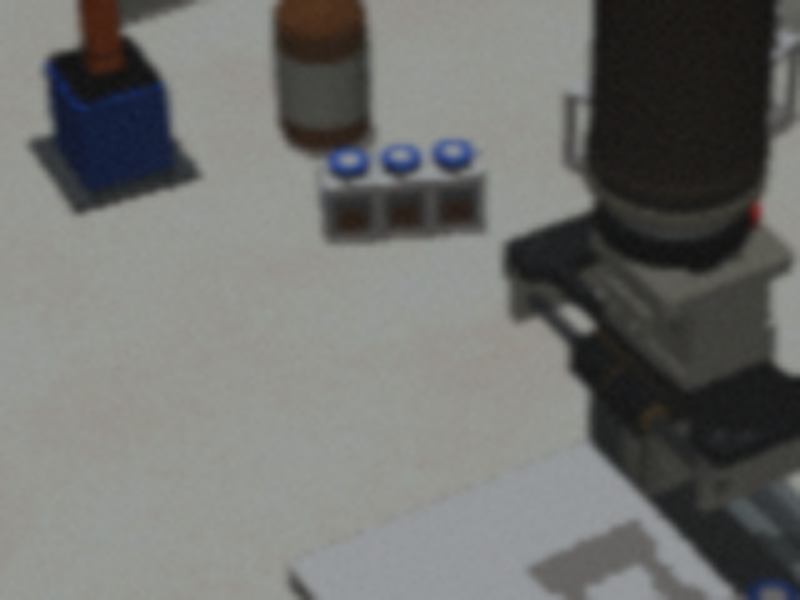

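View pics/s15.png

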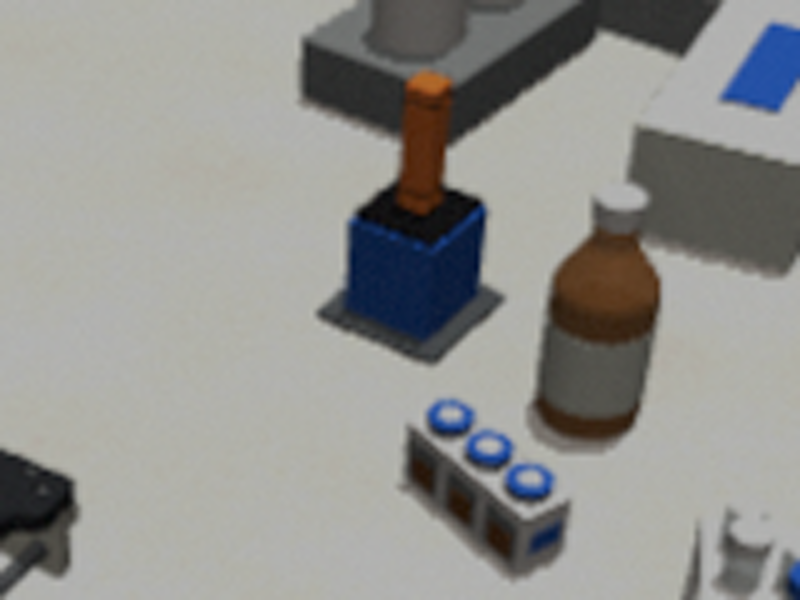

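```bash
python3 - <<'E'
from h import *
print(bp('scene',381,212,.075), bp('side',354,173,.075)); 
c=np.array([.610,.2388]);a=np.radians(-16.6);print(c+.04*np.array([np.cos(a),np.sin(a)]))
E
```

```text
[0.75345299 0.07169383 0.075     ] [0.7473902  0.07008575 0.075     ]
[0.6483329  0.22737247]
```

```bash
python3 -m crank '[[0,0,0,0.08,0],[0,0,0.03,0.08,0],[0.3,0.01,0.09,0,-0.03],[0.5,0.01,0.09,0,-0.04],[1,0.01,0.09,0,-0.04],[1,0.01,0.09,0,-0.04],[1,0.01,0.09,0,-0.04],[1,0.02,0.09,0,-0.04]]' 25;python3 -m crank '[[1,0.02,0.09,0,-0.04],[1,0.03,0.09,0,-0.04],[1,0.03,0.09,0,-0.04],[1,0.03,0.09,0,-0.025],[1,0.02,0.08,0,0],[1,0,0,0,0],[1,0,0,0,0],[1,0,0,0,0]]'
python3 - <<'E'
from h import *
arm.get_image('side'); arm.get_image('side'); snap('wrist','w16.png');print(tool())
E
```

```text
clock: 28.42
position: [0.5985, 0.0614, 0.1981]
ee_rot: [-0.22, -3.132, 0.001]
force: [0.2, -1.4, -0.2]
width: 0.393
clock: 29.08
position: [0.6511, 0.2349, 0.1979]
ee_rot: [-0.454, -3.107, 0.003]
force: [-0.3, -1.3, 0.2]
width: 0.97
(array([0.65150914, 0.23388555, 0.19903577]), np.float64(-16.731603710727015))
```

View pics/w16.png

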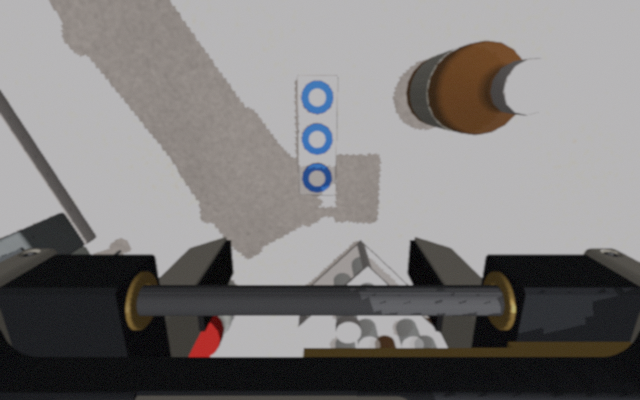

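```bash
python3 - <<'E'
from h import *
ke=cal('wrist'); r=rack('wrist',[(317,97),(317,139),(317,178)],.052,ke); print(r)
p,y=tool();a=np.radians(r[1]);X=np.array([np.cos(a),np.sin(a)]);Y=np.array([-X[1],X[0]])
t=r[0][:2]+.038*X; print(t,(t-p[:2])/.4,y)
for uv in [(409,95)]:
    q=bp('wrist',*uv,0.02,ke)[:2]-r[0][:2]; print(q@X,q@Y)
E
```

```text
(array([0.60862416, 0.24382777, 0.052     ]), np.float64(-16.894682417505738), np.float64(0.06814283302071925))
[0.6449841  0.23278446] [-0.01631261 -0.00275273] -16.731603710727015
-0.03601591141268513 0.08333133682785387
```

```bash
python3 -m crank '[[1,-0.007,-0.011,0,0],[1,0,0,-0.06,0],[1,0,0,-0.06,0],[1,0,0,-0.06,0],[1,0,0,-0.06,0],[1,0,0,-0.06,0],[1,0,0,-0.06,0],[1,0,0,0,0]]' 25
python3 - <<'E'
from h import *
print(tool(),arm.observe()['force']); snap('side','d17.png',(210,110,370,230),5)
E
```

```text
clock: 29.9
position: [0.6455, 0.2296, 0.0507]
ee_rot: [-0.454, -3.102, 0.006]
force: [-1.5, 0.3, -0.8]
width: 1.0
(array([0.64545645, 0.22960932, 0.05065045]), np.float64(-16.64422074618774)) [-1.45997488  0.27440622 -0.84629962]
```

View pics/d17.png

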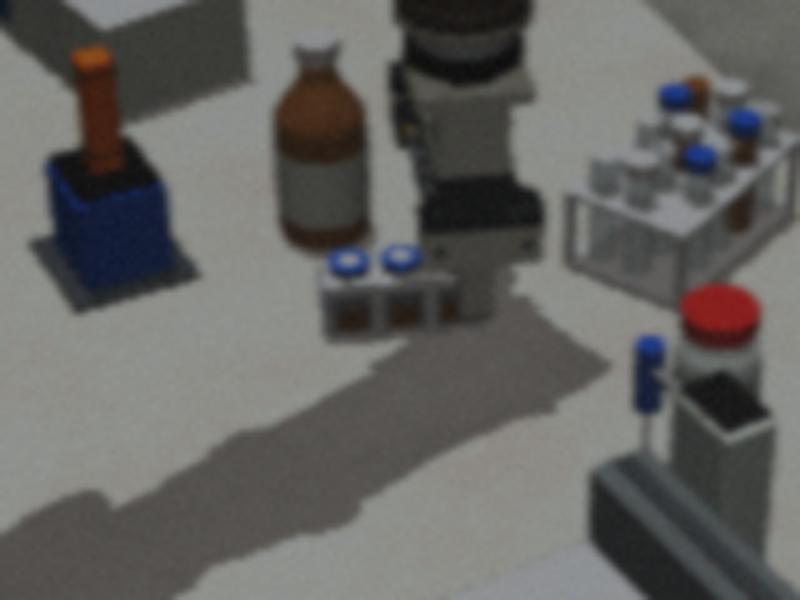

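```bash
python3 -m crank '[[1,0,0,-0.03,0],[1,0,0,-0.02,0],[1,0,0,0,0],[0.2,0,0,0,0],[0.2,0,0,0,0],[0.2,0,0,0,0],[0.2,0,0,0,0],[0.2,0,0,0,0]]' 25
python3 -m crank '[[0.2,0,0,0,0],[0.2,0,0,0,0],[0.2,0,0,0,0],[0.2,0,0,0,0],[0.2,0,0,0,0],[0.2,0,-0.02,0,0],[0.2,0,-0.02,0,0],[0.2,0,-0.02,0,0]]' 
python3 -m crank '[[0.2,0,-0.03,0,0],[0.2,0,-0.03,0,0],[0.2,0,-0.03,0,0],[0.2,0,-0.02,0,0],[0.2,0,0,0,0],[0.2,0,0,0,0],[0.2,0,0,0,0],[0.6,0,0,0,0]]' 
python3 - <<'E'
from h import *
print(tool(),arm.observe()['force']); snap('side','d18.png',(210,110,370,230),5)
E
```

```text
clock: 30.62
position: [0.6488, 0.2318, 0.0356]
ee_rot: [0.453, 3.108, 0.001]
force: [0.3, -0.9, 0.9]
width: 0.687
clock: 31.28
position: [0.6485, 0.2067, 0.0351]
ee_rot: [-0.453, -3.109, 0.0]
force: [0.4, 1.1, -0.8]
width: 0.368
clock: 31.95
position: [0.6486, 0.1645, 0.0352]
ee_rot: [0.452, 3.109, 0.001]
force: [-0.9, -0.7, -0.8]
width: 0.403
(array([0.64859737, 0.16450632, 0.0351651 ]), np.float64(-16.533664175167203)) [-0.91920802 -0.72629975 -0.81712151]
```

View pics/d18.png

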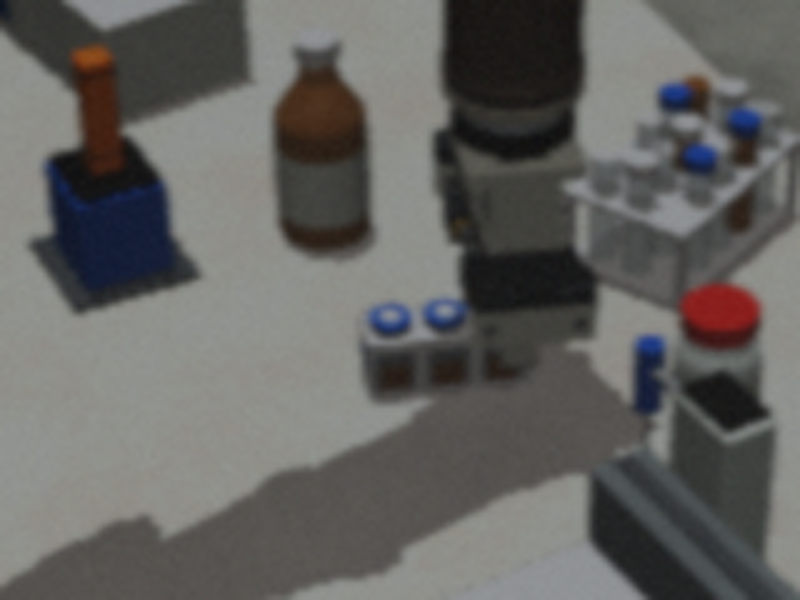

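```bash
python3 -m crank '[[0.6,0,0,0,0],[0.6,0,0,0,0],[0.6,-0.025,0.0075,0,0],[0.6,-0.025,0.0075,0,0],[0.6,-0.025,0.0075,0,0],[0.6,-0.025,0.0075,-0.006,0],[0.6,0,0,-0.006,0],[0.2,0,0,0,0]]' 25
python3 -m crank '[[0.2,0,0,0,0],[0.2,0,0,0,0],[0.2,0,0,0,0],[0.2,0,0,0,0],[0.2,0,0,0,0],[0.2,0,0,0.06,0],[0.2,0,0,0.06,0],[0.2,0,0,0.06,0]]' 
python3 -m crank '[[0.2,0,0,0.06,0],[0.2,0,0,0,0],[0.2,0,0,0,0],[0.2,0,0,0,0],[0.2,0,0,0,0],[0.2,0,0,0,0],[0.2,0,0,0,0],[0.2,0,0,0,0]]' 
python3 - <<'E'
from h import *
snap('wrist','w19.png')
p,y=tool(); t=wf((-.075,.120)); print(p,y,arm.observe()['force'],t,(t-p[:2])/.4, (YAW-y)/60)
E
```

```text
clock: 32.67
position: [0.6074, 0.1763, 0.0299]
ee_rot: [-0.451, -3.108, 0.0]
force: [-0.2, -1.4, 0.7]
width: 0.562
clock: 33.33
position: [0.6079, 0.1752, 0.1024]
ee_rot: [-0.453, -3.107, 0.002]
force: [1.0, 1.2, -2.5]
width: 0.369
clock: 34.0
position: [0.6082, 0.1755, 0.1256]
ee_rot: [-0.453, -3.108, 0.001]
force: [0.8, -0.3, -2.6]
width: 0.369
[0.60835456 0.17549491 0.12575331] -16.58694101963043 [ 0.06955167  0.470797   -2.12434423] [ 0.54666218 -0.1653451 ] [-0.15423095 -0.85210003] 0.37478235032717383
```

View pics/w19.png

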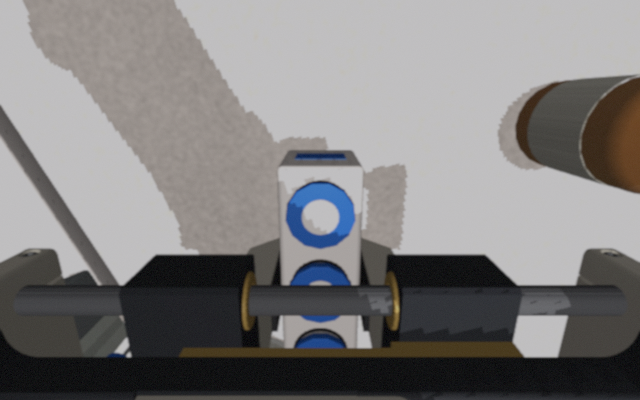

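```bash
python3 -m crank '[[0.2,-0.04,-0.02,0.01,0.0375],[0.2,-0.05,-0.05,0.01,0.0375],[0.2,-0.04,-0.08,0,0.0375],[0.2,-0.024,-0.08,0,0.0375],[0.2,0,-0.09,0,0.0375],[0.2,0,-0.09,0,0.0375],[0.2,0,-0.09,0,0.0375],[0.2,0,-0.09,0,0.0375]]';  python3 -m crank '[[0.2,0,-0.09,0,0.0375],[0.2,0,-0.09,0,0.0375],[0.2,0,-0.08,0,0],[0.2,0,0,0,0],[0.2,0,0,-0.02,0],[0.2,0,0,0,0],[0.2,0,0,0,0],[0.2,0,0,0,0]]'
python3 - <<'E'
from h import *
arm.get_image('side');snap('wrist','w20.png');p,y=tool();print(p,cf(p),y,arm.observe()['force'])
E
```

```text
clock: 34.72
position: [0.5468, -0.062, 0.1345]
ee_rot: [-0.042, 3.141, 0.0]
force: [0.4, 0.5, -3.5]
width: 0.369
clock: 35.38
position: [0.5471, -0.1626, 0.126]
ee_rot: [0.166, -3.137, -0.001]
force: [-0.2, 1.3, -2.7]
width: 0.368
[ 0.54724124 -0.16307429  0.12635363] [-0.07419059  0.12219926] 6.027424738924623 [ 0.32315854 -0.69478881 -2.7299777 ]
```

View pics/w20.png

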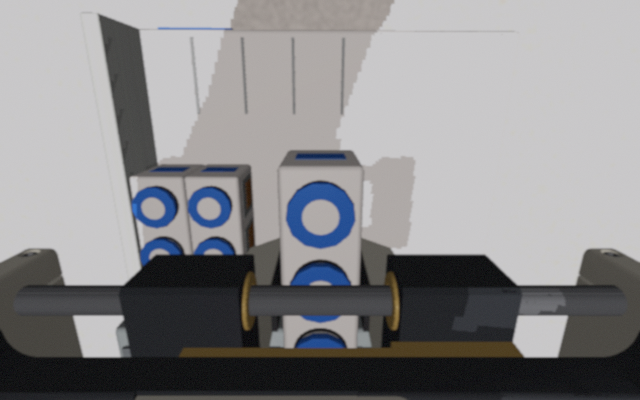

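```bash
python3 -m crank '[[0.2,0,0,-0.03,0],[0.2,0,0,-0.03,0],[0.2,0,0,-0.03,0],[0.2,0,0,-0.03,0],[0.2,0,0,-0.03,0],[0.2,0,0,-0.03,0],[0.2,0,0,-0.004,0],[0.2,0,0,0,0]]';  python3 -m crank '[[0.2,0.007,0.0007,0,0],[0.2,0.007,0.0007,0,0],[0.2,0.007,0.0007,0,0],[0.2,0.007,0.0007,0,0],[0.2,0.007,0.0007,0,0],[0.2,0.007,0.0007,0,0],[0.2,0.005,0.0005,0,0],[0.2,0,0,0,0]]'
python3 -m crank '[[0.2,0.004,0.0004,-0.002,0],[0.2,0.004,0.0004,-0.002,0],[0.2,0.004,0.0004,0,0],[0.2,0.002,0.0002,0,0],[0.2,0,0,0,0],[0.2,0,0,0,0],[0.2,0,0,0,0],[0.2,0,0,0,0]]'
```

```text
clock: 36.15
position: [0.5465, -0.164, 0.0519]
ee_rot: [0.163, -3.136, -0.001]
force: [-0.5, -0.4, -1.0]
width: 0.371
clock: 36.82
position: [0.5664, -0.1623, 0.0528]
ee_rot: [-0.163, 3.137, -0.0]
force: [-0.2, -0.5, -2.2]
width: 0.371
clock: 37.48
position: [0.5697, -0.162, 0.0507]
ee_rot: [0.161, -3.134, -0.001]
force: [-5.0, -0.4, -1.2]
width: 0.37
```

```bash
python3 -m crank '[[0.2,0.003,0.0003,-0.002,0],[0.2,0,0,-0.001,0],[0.2,0,0,0,0],[0.2,0,0,0,0],[0.52,0,0,0,0],[0.52,0,0,0,0],[0.52,0,0,0,0],[0.52,0,0,0,0]]';python3 -m crank '[[0.52,0,0,0.01,0],[0.52,0,0,0.05,0],[0.52,0,0,0.08,0],[0.52,-0.006,0.04,0.06,0],[0.4,-0.006,0.04,0,0],[0.2,-0.006,0.04,0,0],[0,-0.006,0.03,0,0],[0,0,0,0,0]]' 20
python3 -m crank '[[0,0,0,0,0],[0,0,0,0,0],[0,0,0,0,0],[0,0,0,0,0],[0,0,0,0,0],[0,0,0,0,0],[0,0,0,0,0],[0,0,0,0,0]]'
python3 - <<'E'
from h import *
snap('wrist','w21.png');p,y=tool();print(p,cf(p),y)
E
```

```text
clock: 38.15
position: [0.5732, -0.1618, 0.0501]
ee_rot: [-0.162, 3.136, -0.0]
force: [-0.1, 0.2, -0.1]
width: 0.522
clock: 38.82
position: [0.5628, -0.0985, 0.13]
ee_rot: [0.168, -3.137, -0.003]
force: [0.6, 0.6, 0.1]
width: 0.281
clock: 39.48
position: [0.563, -0.1019, 0.1299]
ee_rot: [0.162, -3.137, -0.0]
force: [-0.2, -0.4, 0.6]
width: 0.006
[ 0.56297542 -0.10187031  0.12991483] [-0.05224844  0.18146167] 5.912283159182323
```

View pics/w21.png

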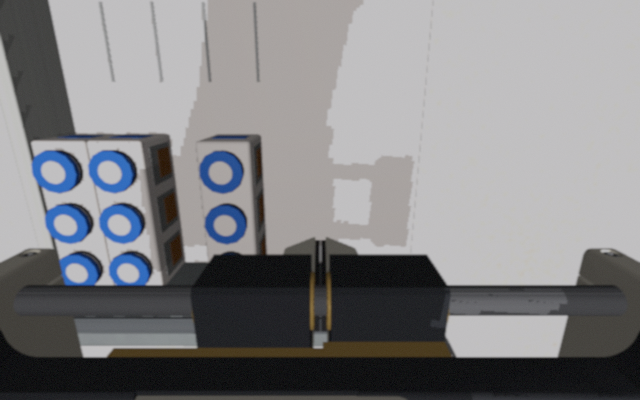

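```bash
python3 -m crank '[[0,0,0,-0.0365,0],[0,0,0,-0.0365,0],[0,0,0,-0.0365,0],[0,0,0,-0.0365,0],[0,0,0,-0.0365,0],[0,0,0,-0.0365,0],[0,0,0,0,0],[0,0,0,0,0]]' 10; python3 -m crank '[[0,0.0013,-0.0125,0,0],[0,0.0013,-0.0125,0,0],[0,0.0013,-0.0125,0,0],[0,0.0013,-0.0125,0,0],[0,0.0013,-0.0125,0,0],[0,0.0013,-0.0125,0,0],[0,0.0013,-0.0125,0,0],[0,0.0013,-0.0125,0,0]]'
python3 -m crank '[[0,0.0008,-0.008,0,0],[0,0.0008,-0.008,0,0],[0,0.0008,-0.008,0,0],[0,0.0008,-0.008,0,0],[0,0.0008,-0.008,0,0],[0,0.0003,-0.003,0,0],[0,0,0,0,0],[0,0,0,0,0]]' 10
python3 -m crank '[[0,0.0003,-0.004,0,0],[0,0.0003,-0.004,0,0],[0,0.0003,-0.003,0,0],[0,0.0003,-0.003,0,0],[0,0.0003,-0.003,0,0],[0,0,0,0,0],[0,0,0,0,0],[0,0,0,0,0]]' 10
python3 - <<'E'
from h import *
p,y=tool();print(p,cf(p),y)
E
```

```text
clock: 40.2
position: [0.5625, -0.1018, 0.042]
ee_rot: [0.162, -3.136, -0.0]
force: [-0.2, -0.6, -0.3]
width: 0.008
clock: 40.87
position: [0.5673, -0.1418, 0.0425]
ee_rot: [-0.163, 3.137, 0.001]
force: [-0.5, 1.9, 2.8]
width: 0.007
clock: 41.53
position: [0.5687, -0.1594, 0.0421]
ee_rot: [0.162, -3.137, 0.001]
force: [0.4, 0.1, 0.1]
width: 0.006
clock: 42.2
position: [0.569, -0.1611, 0.0415]
ee_rot: [0.168, -3.135, -0.008]
force: [-0.4, 14.8, -2.0]
width: 0.007
[ 0.56899238 -0.16110944  0.04154151] [-0.0523527   0.12191785] 6.12828041829782
```

```bash
python3 -m crank '[[0,-0.0035,0.04,0,0],[0,0,0,0,0],[0,-0.048,-0.005,0,0],[0,-0.048,-0.005,0,0],[0,-0.048,-0.005,0,0],[0,-0.048,-0.005,0,0],[0,0,0,0,0],[0,0,0,0,0]]' 10;python3 -m crank '[[0,0.004,-0.04,0,0],[0,0.004,-0.04,0,0],[0,0.004,-0.04,0,0],[0,0.002,-0.02,0,0],[0,0,0,0,0],[0,0,0,0,0],[0,0,0,0,0],[0,0,0,0,0]]' 10
python3 - <<'E'
from h import *
snap('wrist','w22.png');p,y=tool();print(p,cf(p),y,arm.observe()['force'])
E
```

```text
clock: 42.87
position: [0.4906, -0.159, 0.0426]
ee_rot: [0.159, -3.138, 0.001]
force: [0.7, 1.5, -0.1]
width: 0.009
clock: 43.53
position: [0.497, -0.2126, 0.0422]
ee_rot: [0.164, -3.137, -0.001]
force: [0.3, 0.1, -0.0]
width: 0.007
[ 0.49698083 -0.21266485  0.04227201] [-0.1292823   0.07803779] 5.998590704660302 [5.33020163e-01 7.41960539e-02 1.30298253e-04]
```

View pics/w22.png

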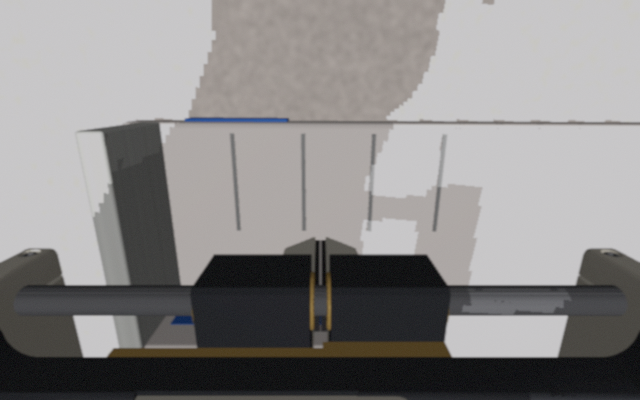

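```bash
python3 -m crank '[[0,0.0025,-0.025,0,0],[0,0,0,0,0],[0,0.01,0.001,0,0],[0,0.01,0.001,0,0],[0,0.006,0.0006,0,0],[0,0,0,0,0],[0,0,0,0,0],[0,0,0,0,0]]' 10;python3 -m crank '[[0,0.003,0.0003,0,0],[0,0.003,0.0003,0,0],[0,0.003,0.0003,0,0],[0,0.003,0.0003,0,0],[0,0.003,0.0003,0,0],[0,0,0,0,0],[0,0,0,0,0],[0,0,0,0,0]]' 10
python3 - <<'E'
from h import *
p,y=tool();print(p,cf(p),y,arm.observe()['force'])
E
```

```text
clock: 44.25
position: [0.5081, -0.2226, 0.0423]
ee_rot: [0.162, -3.137, -0.0]
force: [-0.7, 0.5, 0.1]
width: 0.005
clock: 44.92
position: [0.5107, -0.2224, 0.0419]
ee_rot: [0.159, -3.132, -0.002]
force: [-10.8, -1.0, 7.5]
width: 0.007
[ 0.51070069 -0.22243361  0.04188585] [-0.11663927  0.06691047] 5.825590220382992 [-10.83724993  -0.99072263   7.49635851]
```

Now rack 1/2 ends: back off, shift 34 mm right, push again.

```bash
python3 -m crank '[[0,-0.025,-0.0025,0,0],[0,0,0,0,0],[0,0.004,-0.042,0,0],[0,0.004,-0.042,0,0],[0,0,0,0,0],[0,0.011,0.001,0,0],[0,0,0,0,0],[0,0,0,0,0]]' 10;python3 -m crank '[[0,0.003,0.0003,0,0],[0,0.003,0.0003,0,0],[0,0.003,0.0003,0,0],[0,0.003,0.0003,0,0],[0,0,0,0,0],[0,0,0,0,0],[0,0,0,0,0],[0,0,0,0,0]]' 10
python3 - <<'E'
from h import *
p,y=tool();print(p,cf(p),y,arm.observe()['force'])
E
```

```text
clock: 45.58
position: [0.5125, -0.2552, 0.0423]
ee_rot: [-0.164, 3.137, 0.001]
force: [0.3, -1.0, -0.4]
width: 0.006
clock: 46.25
position: [0.514, -0.2554, 0.0419]
ee_rot: [0.161, -3.133, -0.003]
force: [-8.9, 0.1, 5.0]
width: 0.005
[ 0.51399278 -0.25537843  0.04190762] [-0.11675111  0.03380177] 5.875711782825633 [-8.87775853  0.06480272  5.03368325]
```

```bash
python3 -m crank '[[0,-0.025,-0.0025,0,0],[0,0,0,0.06,0],[0,0.03,0.02,0.08,0],[0,0.06,0.04,0.08,0],[0,0.05,0.04,0.06,0],[0,0.03,0.04,0,0],[0,0,0,0,0],[0,0,0,0,0]]' 10
python3 - <<'E'
from h import *
arm.get_image('side');arm.get_image('side'); ke=snap('wrist','w23.png'); snap('scene','s23.png',(160,150,360,300),4);p,y=tool();print(p,cf(p),y)
E
```

```text
clock: 46.92
position: [0.5745, -0.1998, 0.1534]
ee_rot: [-0.167, 3.136, 0.001]
force: [-0.4, -0.9, -0.0]
width: 0.001
[ 0.57267999 -0.20244482  0.15276606] [-0.05293359  0.08042237] 5.823991810338995
```

View pics/w23.png

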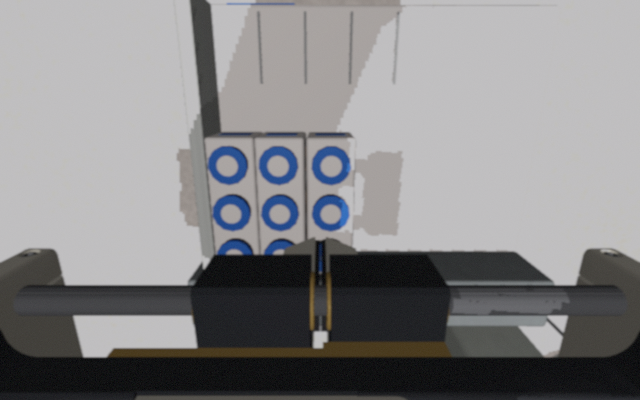

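View pics/s23.png

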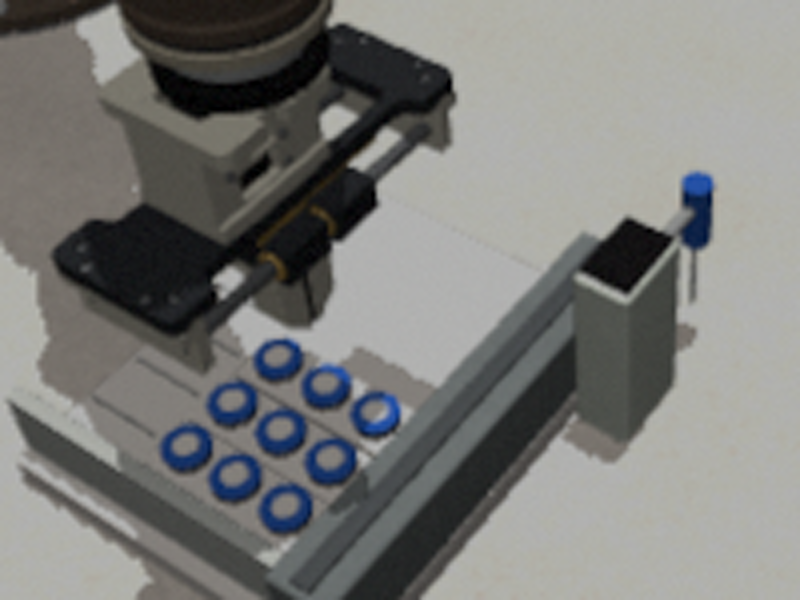

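```bash
python3 - <<'E'
from h import *
ke=cal('wrist')
for uv in[(228,165),(279,165),(331,165),(232,213),(280,213),(331,213)]: print(cf(bp('wrist',*uv,.072,ke)).round(4))
a=cv2.imread('pics/raw_w23.png'); cv2.imwrite('pics/w23z.png',cv2.resize(a[120:260,170:370],None,fx=4,fy=4,interpolation=2))
f=lambda x,y:(x/4+160,y/4+150)
for uv in[(186,447),(236,477),(286,507),(279,360),(376,412)]: print('sc',cf(bp('scene',*f(*uv),.072)).round(4))
E
```

```text
[-0.0877  0.0184]
[-0.0877  0.0526]
[-0.0876  0.0874]
[-0.0537  0.0184]
[-0.0537  0.052 ]
[-0.0536  0.0876]
sc [-0.0846  0.016 ]
sc [-0.0503  0.0162]
sc [-0.0172  0.0164]
sc [-0.0832  0.0849]
sc [-0.0171  0.0862]
```

View pics/w23z.png

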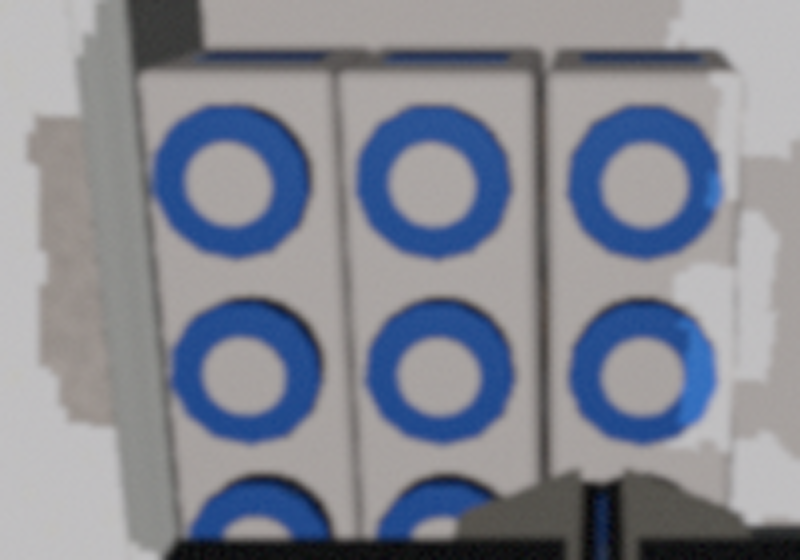

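```bash
python3 -m crank '[[0,0,0,0.1,0],[0,0,0.04,0.1,0],[0.3,-0.005,0.1,0.03,0],[0.5,-0.005,0.1,0,0],[1,-0.005,0.1,0,0],[1,-0.005,0.1,0,0],[1,-0.005,0.1,0,0],[1,-0.005,0.1,0,0]]' 25;python3 -m crank '[[1,-0.01,0.1,0,0],[1,-0.01,0.1,0,0],[1,-0.01,0.1,0,0],[1,-0.01,0.1,0,0],[1,-0.01,0.1,0,0],[1,-0.01,0.1,0,0],[1,-0.01,0.1,0,0],[1,-0.01,0.1,0,0]]'
python3 -m crank '[[1,0,0.03,0,0],[1,0,0,0,0],[1,0,0,0,0],[1,0,0,0,0],[1,0,0,0,0],[1,0,0,0,0],[1,0,0,0,0],[1,0,0,0,0]]'
python3 - <<'E'
from h import *
arm.get_image('side');ke=snap('wrist','w24.png'); p,y=tool();print(p,y)
E
```

```text
clock: 47.78
position: [0.5612, 0.0546, 0.2438]
ee_rot: [0.159, -3.137, 0.0]
force: [1.5, -0.8, -0.1]
width: 0.393
clock: 48.45
position: [0.5298, 0.3745, 0.2435]
ee_rot: [0.159, -3.137, 0.001]
force: [1.8, 0.4, -0.3]
width: 0.967
clock: 49.12
position: [0.5302, 0.3852, 0.2442]
ee_rot: [-0.16, 3.137, 0.0]
force: [-0.3, 0.0, 0.6]
width: 1.0
[0.52998768 0.385628   0.24406749] 5.89143130926621
```

View pics/w24.png

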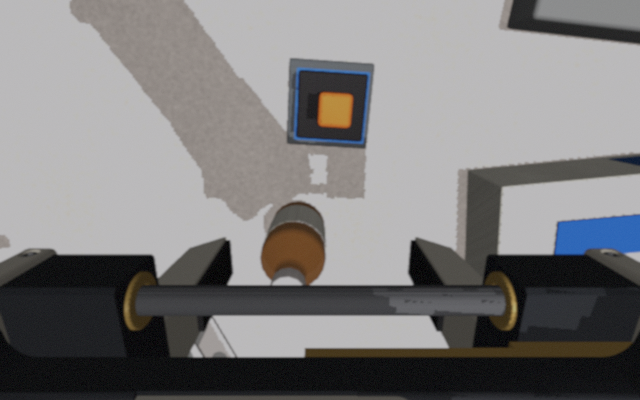

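```bash
python3 - <<'E'
from h import *
a=cv2.imread('pics/raw_w24.png'); cv2.imwrite('pics/w24z.png',cv2.resize(a[45:165,270:400],None,fx=5,fy=5,interpolation=2))
E
```

```text
(no output)
```

View pics/w24z.png

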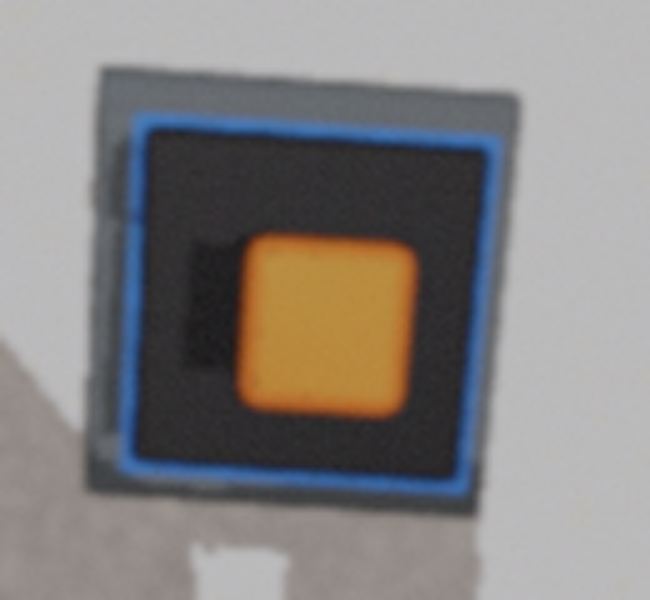

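```bash
python3 - <<'E'
from h import *
ke=cal('wrist'); f=lambda q:(q[0]/5+270,q[1]/5+45)
for pts,z in(([(135,115),(502,137),(467,492),(120,470)],.072),([(252,233),(418,240),(405,418),(236,412)],.162),([(100,68),(520,95),(475,515),(86,490)],.006)):
    Q=np.array([bp('wrist',*f(q),z,ke)[:2] for q in pts]); print(Q.mean(0))
    for i in range(4):
        d=Q[(i+1)%4]-Q[i]; print('  ',np.linalg.norm(d).round(4),np.degrees(np.arctan2(d[1],d[0])).round(1))
p,y=tool();print(p,y)
E
```

```text
[0.45970956 0.3879882 ]
   0.0641 92.7
   0.0618 2.4
   0.0644 -87.7
   0.0614 -177.9
[0.4594686  0.38795415]
   0.021 93.6
   0.0222 3.2
   0.0221 -86.1
   0.0223 -179.5
[0.45961911 0.38768473]
   0.0883 92.5
   0.0883 2.0
   0.0877 -87.8
   0.088 -177.7
[0.52998768 0.385628   0.24406749] 5.89143130926621
```

```bash
python3 -m crank '[[1,-0.044,0.001,0,-0.029],[1,-0.044,0.001,0,-0.029],[1,-0.044,0.001,0,0],[1,-0.044,0.0015,0,0],[1,0,0,0,0],[1,0,0,-0.04,0],[1,0,0,-0.04,0],[1,0,0,0,0]]' 25
python3 -m crank '[[1,0,0,0,0],[1,0,0,0,0],[1,0,0,0,0],[1,0,0,0,0],[1,0,0,0,0],[1,0,0,0,0],[1,0,0,0,0],[1,0,0,0,0]]' 25
python3 - <<'E'
from h import *
ke=snap('wrist','w25.png'); p,y=tool();print(p,y)
E
```

```text
clock: 49.88
position: [0.4586, 0.3867, 0.2094]
ee_rot: [0.067, -3.138, 0.004]
force: [-0.0, -1.1, -0.3]
width: 1.003
clock: 50.55
position: [0.4595, 0.3878, 0.212]
ee_rot: [-0.067, 3.141, 0.0]
force: [0.1, -0.5, 1.5]
width: 1.0
[0.45948009 0.38777196 0.21201052] 2.440929288776914
```

View pics/w25.png

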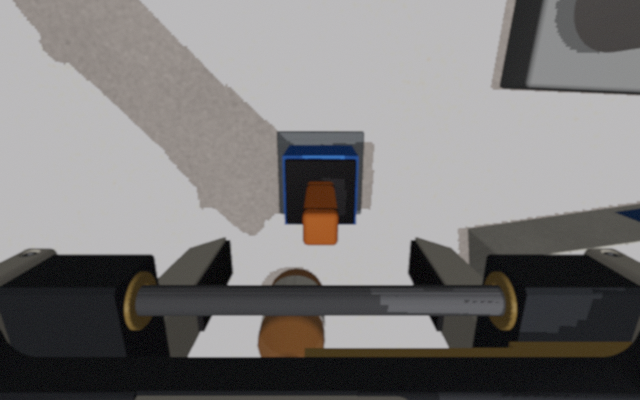

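```bash
python3 -m crank '[[1,0,0,-0.045,0],[1,0,0,-0.045,0],[1,0,0,-0.045,0],[1,0,0,-0.045,0],[1,0,0,-0.0075,0],[1,0,0,0,0],[0.1,0,0,0,0],[0.1,0,0,0,0]]' 40
python3 -m crank '[[0.1,0,0,0,0],[0.1,0,0,0,0],[0.1,0,0,0,0],[0.1,0,0,0,0],[0.1,0,0,0,0],[0.1,0,0,0,0],[0.1,0,0,0,0],[0.1,0,0,0,0]]' 40
python3 -m crank '[[0.1,0,0,0,0],[0.1,0,0,0,0],[0.1,0,0,0,0],[0.1,0,0,0,0],[0.1,0,0,0,0],[0.1,0,0,0,0],[0.1,0,0,0,0],[0.1,0,0,0,0]]' 40
python3 - <<'E'
from h import *
ke=snap('wrist','w26.png'); p,y=tool();print(p,y,arm.observe()['force'])
E
```

```text
clock: 51.27
position: [0.4601, 0.3883, 0.1382]
ee_rot: [-0.067, 3.14, 0.002]
force: [-0.1, -0.6, -0.5]
width: 0.901
clock: 51.93
position: [0.4595, 0.3877, 0.1369]
ee_rot: [0.067, -3.141, -0.0]
force: [-0.3, 0.1, 0.1]
width: 0.322
clock: 52.6
position: [0.4595, 0.3877, 0.1369]
ee_rot: [0.067, -3.141, -0.0]
force: [0.1, -0.0, -1.2]
width: 0.239
[0.45945337 0.38773428 0.13688933] 2.43809224211671 [-0.45368569  1.64408238 -0.37111591]
```

View pics/w26.png

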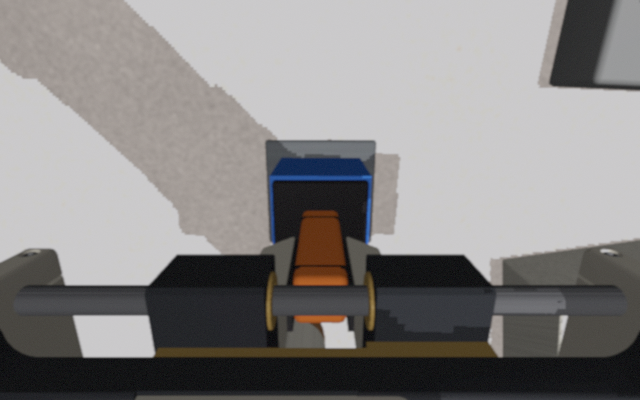

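```bash
python3 -m crank '[[0.1,0,0,0.03,0],[0.1,0,0,0.05,0],[0.1,0,0,0.06,0],[0.1,0,0,0.06,0],[0.1,0,0,0.06,0],[0.1,0,0,0.06,0],[0.1,0,0,0.06,0],[0.1,0,0,0.04,0]]' 40
python3 - <<'E'
from h import *
ke=snap('wrist','w27.png'); snap('side','d27.png',(180,40,340,160),5);p,y=tool();print(p,y,arm.observe()['force'],(wf((-.086,.0175))-p[:2])/.4,(YAW-y)/60)
E
```

```text
clock: 53.32
position: [0.4597, 0.3879, 0.3072]
ee_rot: [-0.067, 3.14, 0.002]
force: [0.0, 1.3, -2.7]
width: 0.239
[0.46043001 0.38850903 0.30773341] 2.431856692756469 [ 0.48676889 -0.13504147 -1.6558942 ] [ 0.2145667  -1.64235471] 0.057802388454058856
```

View pics/w27.png

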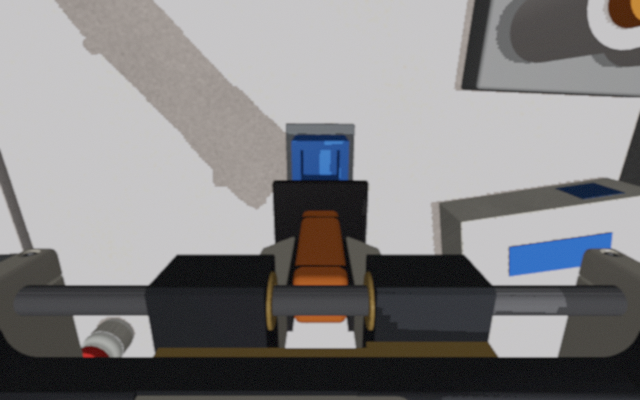

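View pics/d27.png

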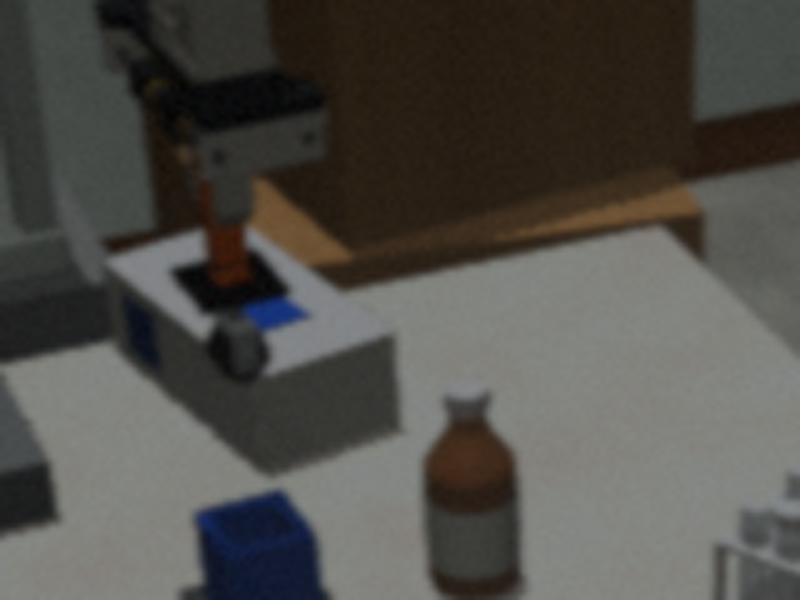

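```bash
python3 -m crank '[[0.1,0.01,-0.04,0,0],[0.1,0.01,-0.07,0,0],[0.1,0.01,-0.09,0,0],[0.1,0.01,-0.09,0,0],[0.1,0.01,-0.09,0,0],[0.1,0.01,-0.09,0,0.01],[0.1,0.01,-0.09,0,0.01],[0.1,0.01,-0.09,0,0.01]]' 40
python3 -m crank '[[0.1,0.01,-0.09,0,0.01],[0.1,0.01,-0.09,0,0.01],[0.1,0.01,-0.09,0,0.008],[0.1,0.01,-0.09,0,0],[0.1,0.01,-0.09,0,0],[0.1,0.01,-0.09,0,0],[0.1,0.01,-0.09,0,0],[0.1,0.01,-0.09,0,0]]' 40
python3 -m crank '[[0.1,0.01,-0.09,0,0],[0.1,0.01,-0.08,0,0],[0.1,0.01,-0.06,0,0],[0.1,0.007,-0.04,0,0],[0.1,0,0,0,0],[0.1,0,0,0,0],[0.1,0,0,0,0],[0.1,0,0,0,0]]' 40
python3 - <<'E'
from h import *
arm.get_image('side');ke=snap('wrist','w28.png'); snap('side','d28.png',(260,140,420,260),5);snap('scene','s28.png',(150,120,350,270),4);p,y=tool();print(p,cf(p),y,arm.observe()['force'])
E
```

```text
clock: 54.08
position: [0.4904, 0.1251, 0.3033]
ee_rot: [0.116, -3.137, 0.001]
force: [1.3, -0.0, -2.2]
width: 0.233
clock: 54.75
position: [0.5221, -0.1623, 0.3034]
ee_rot: [0.161, -3.135, -0.001]
force: [0.8, 0.5, -1.3]
width: 0.236
clock: 55.42
position: [0.538, -0.2669, 0.3042]
ee_rot: [0.164, -3.136, -0.002]
force: [-0.9, 0.3, -2.2]
width: 0.239
[ 0.53839395 -0.26742071  0.30497164] [-0.09371705  0.01931501] 5.9879538749842 [-0.16511901  0.62145583 -1.52219889]
```

View pics/w28.png

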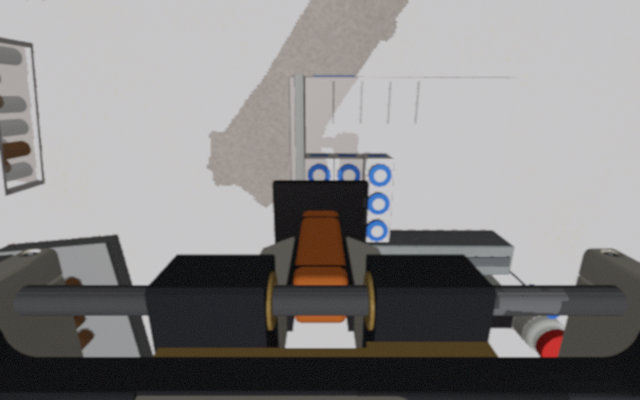

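View pics/s28.png

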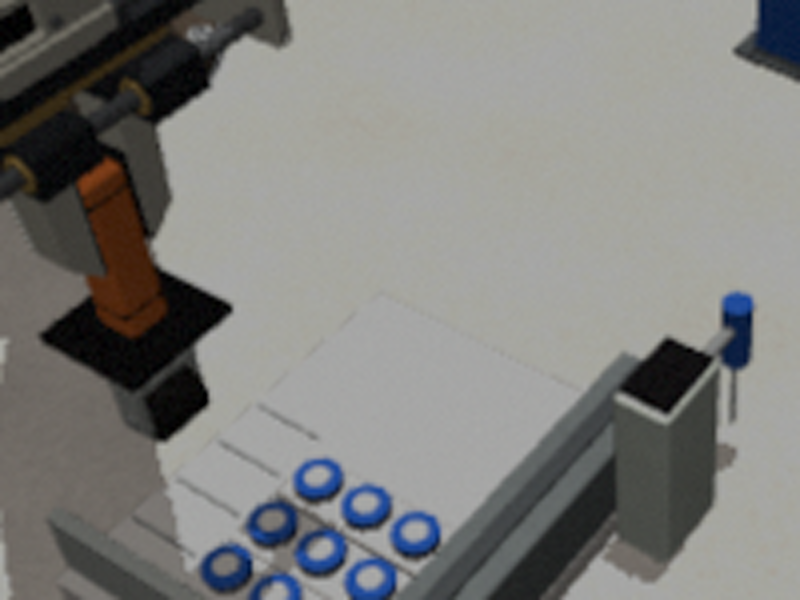

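View pics/d28.png

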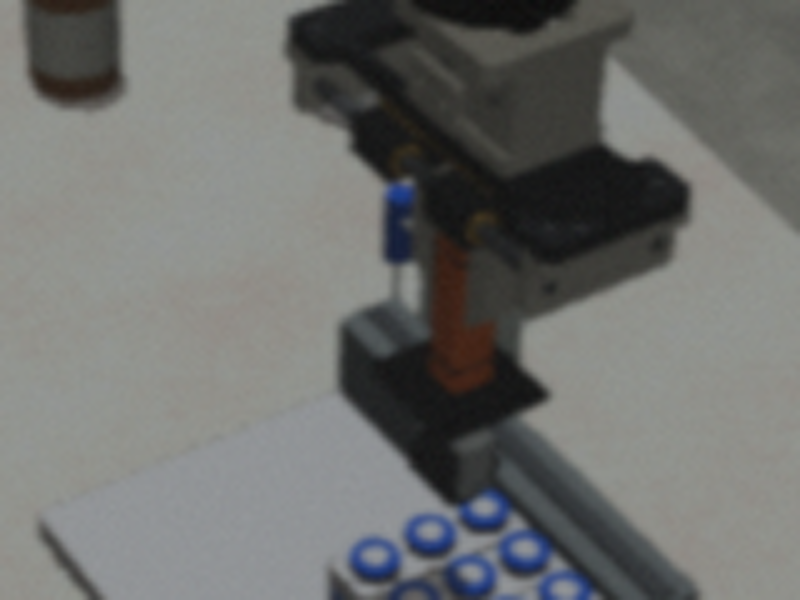

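```bash
python3 - <<'E'
from h import *
a=cv2.imread('pics/raw_w28.png'); cv2.imwrite('pics/w28z.png',cv2.resize(a[140:260,280:440],None,fx=5,fy=5,interpolation=2))
E
```

```text
(no output)
```

View pics/w28z.png

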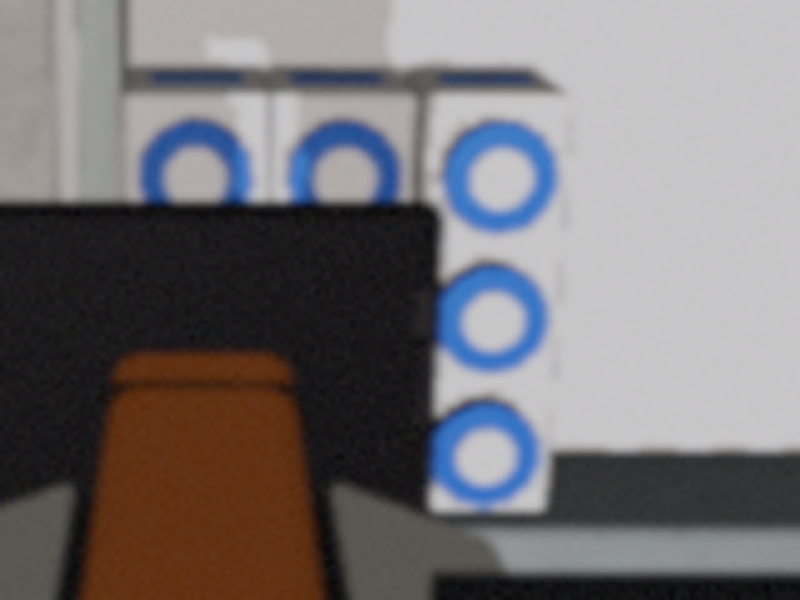

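```bash
python3 -m crank '[[0.1,0.008,-0.004,-0.03,0],[0.1,0,0,-0.05,0],[0.1,0,0,-0.05,0],[0.1,0,0,-0.05,0],[0.1,0,0,-0.04,0],[0.1,0,0,-0.02,0],[0.1,0,0,-0.01,0],[0.1,0,0,0,0]]' 40
python3 -m crank '[[0.1,0,0,0,0],[0.1,0,0,0,0],[0.1,0,0,0,0],[0.1,0,0,0,0],[0.1,0,0,0,0],[0.1,0,0,0,0],[0.1,0,0,0,0],[0.1,0,0,0,0]]'
python3 - <<'E'
from h import *
p,y=tool();print(p,cf(p),y,arm.observe()['force']);snap('side','d29.png',(300,140,420,230),6);snap('wrist','w29.png',(220,100,420,240),4)
E
```

```text
clock: 56.28
position: [0.5413, -0.2697, 0.2041]
ee_rot: [0.162, -3.136, -0.001]
force: [-0.6, 0.1, -2.5]
width: 0.233
clock: 56.95
position: [0.5415, -0.2699, 0.205]
ee_rot: [-0.162, 3.137, 0.0]
force: [0.5, 0.6, -1.9]
width: 0.234
[ 0.54150656 -0.26985164  0.205007  ] [-0.09087081  0.01657701] 5.918850419865123 [ 0.46662798  0.55781552 -1.85036091]
```

View pics/d29.png

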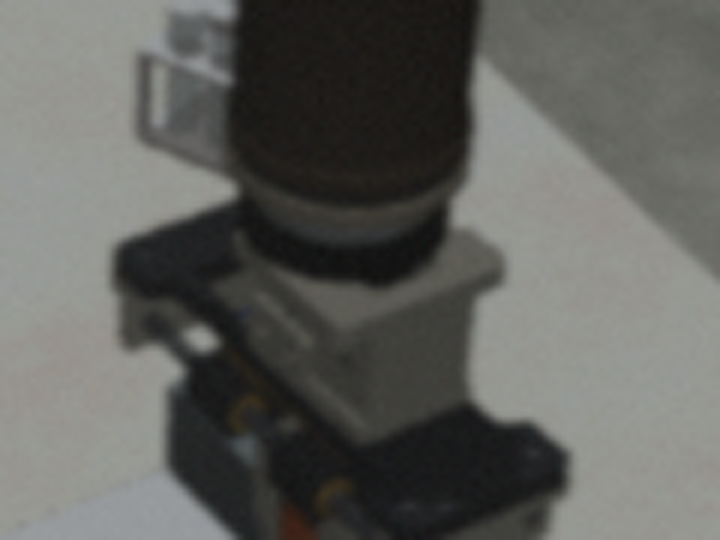

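View pics/w29.png

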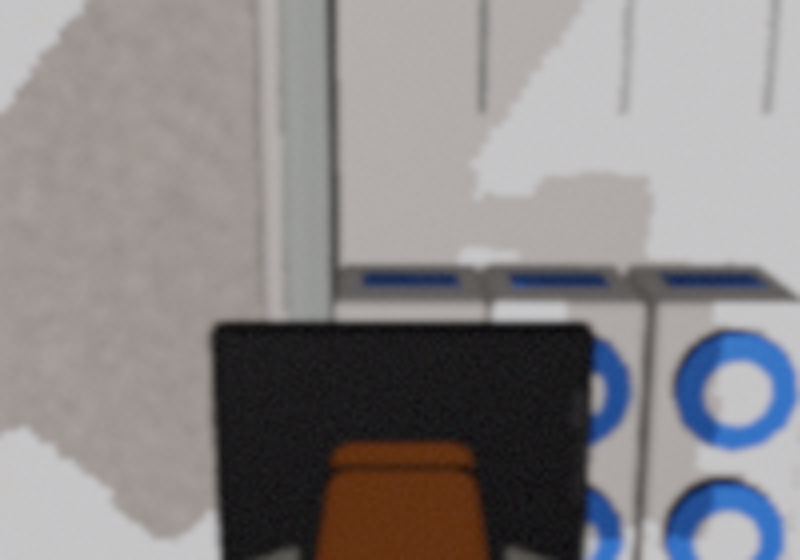

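```bash
python3 -m crank '[[0.1,0,0,-0.01,0],[0.1,0,0,-0.01,0],[0.1,0,0,-0.01,0],[0.1,0,0,-0.005,0],[0.1,0,0,0,0],[0.1,0,0,0,0],[0.1,0,0,0,0],[0.1,0,0,0,0]]' 40
python3 - <<'E'
from h import *
p,y=tool();print(p,cf(p),y,arm.observe()['force'])
E
```

```text
clock: 57.72
position: [0.5421, -0.2701, 0.1915]
ee_rot: [-0.162, 3.136, -0.001]
force: [-0.1, 0.4, 5.9]
width: 0.238
[ 0.5420741  -0.27005962  0.19153781] [-0.09032765  0.01631179] 5.91991157290839 [-0.14980079  0.41868575  5.92010008]
```

```bash
python3 -m crank '[[0.1,0.003,0.0003,-0.001,0],[0.1,0.004,0.0004,-0.001,0],[0.1,0.005,0.0005,0,0],[0.1,0.005,0.0005,0,0],[0.1,0.005,0.0005,0,0],[0.1,0.005,0.0005,0,0],[0.1,0.005,0.0005,0,0],[0.1,0.005,0.0005,0,0]]' 40
python3 -m crank '[[0.1,0.005,0.0005,0,0],[0.1,0.005,0.0005,0,0],[0.1,0.005,0.0005,0,0],[0.1,0.005,0.0005,0,0],[0.1,0.005,0.0005,0,0],[0.1,0.005,0.0005,0,0],[0.1,0.005,0.0005,0,0],[0.1,0.005,0.0005,0,0]]'
python3 - <<'E'
from h import *
p,y=tool();print(p,cf(p),y,arm.observe()['force'])
E
```

```text
clock: 58.38
position: [0.5567, -0.2685, 0.1908]
ee_rot: [-0.162, 3.136, -0.0]
force: [-3.0, -0.3, 5.8]
width: 0.239
clock: 59.05
position: [0.573, -0.2669, 0.1908]
ee_rot: [-0.162, 3.136, -0.001]
force: [-0.3, 0.7, 7.0]
width: 0.235
[ 0.57295709 -0.26694492  0.19081332] [-0.05928808  0.01623546] 5.918559655745497 [-0.34201469  0.6855164   7.00283548]
```

```bash
for i in 1; do python3 -m crank '[[0.1,0.005,0.0005,0,0],[0.1,0.005,0.0005,0,0],[0.1,0.005,0.0005,0,0],[0.1,0.005,0.0005,0,0],[0.1,0.005,0.0005,0,0],[0.1,0.005,0.0005,0,0],[0.1,0.005,0.0005,0,0],[0.1,0.005,0.0005,0,0]]'; done
python3 -m crank '[[0.1,0.005,0.0005,0,0],[0.1,0.005,0.0005,0,0],[0.1,0.005,0.0005,0,0],[0.1,0.005,0.0005,0,0],[0.1,0.005,0.0005,0,0],[0.1,0.005,0.0005,0,0],[0.1,0.005,0.0005,0,0],[0.1,0.005,0.0005,0,0]]'
python3 -m crank '[[0.1,0.005,0.0005,0,0],[0.1,0.005,0.0005,0,0],[0.1,0.005,0.0005,0,0],[0.1,0.005,0.0005,0,0],[0.1,0,0,0,0],[0.1,0,0,0,0],[0.1,0,0,0,0],[0.1,0,0,0,0]]'
python3 - <<'E'
from h import *
p,y=tool();print(p,cf(p),y,arm.observe()['force'])
E
```

```text
clock: 59.72
position: [0.589, -0.2653, 0.1909]
ee_rot: [-0.162, 3.136, -0.001]
force: [0.3, 1.4, 7.2]
width: 0.238
clock: 60.38
position: [0.605, -0.2637, 0.1908]
ee_rot: [-0.162, 3.136, -0.0]
force: [-0.6, 0.6, 7.0]
width: 0.241
clock: 61.05
position: [0.6131, -0.2629, 0.191]
ee_rot: [-0.162, 3.135, -0.001]
force: [-0.0, 0.6, 6.5]
width: 0.237
[ 0.61313356 -0.26289541  0.19095779] [-0.01890818  0.01613367] 5.92591077275749 [-0.02020381  0.56753386  6.46403293]
```

```bash
python3 -m crank '[[0.1,0,0,0.025,0],[0.1,0,0,0.025,0],[0.1,-0.0376,0.0136,0,0],[0.1,-0.0376,0.0136,0,0],[0.1,-0.0376,0.0136,0,0],[0.1,-0.0376,0.0136,0,0],[0.1,-0.0376,0.0136,0,0],[0.1,0,0,0,0]]' 40
python3 -m crank '[[0.1,0,0,0,0],[0.1,0,0,0,0],[0.1,0,0,-0.02,0],[0.1,0,0,-0.015,0],[0.1,0,0,-0.01,0],[0.1,0,0,-0.005,0],[0.1,0,0,0,0],[0.1,0,0,0,0]]' 40
python3 - <<'E'
from h import *
p,y=tool();print(p,cf(p),y,arm.observe()['force'])
snap('scene','s30.png',(150,170,350,310),4); snap('wrist','w30.png',(220,120,420,260),4)
E
```

```text
clock: 61.72
position: [0.5342, -0.2349, 0.2105]
ee_rot: [0.161, -3.135, -0.002]
force: [-0.9, -0.6, -1.5]
width: 0.236
clock: 62.38
position: [0.5379, -0.236, 0.1904]
ee_rot: [-0.162, 3.136, -0.001]
force: [-0.7, -0.1, 7.0]
width: 0.235
[ 0.53785636 -0.23600732  0.19035345] [-0.09102272  0.05061727] 5.906583085891569 [-0.67367074 -0.07424785  6.99914036]
```

View pics/s30.png

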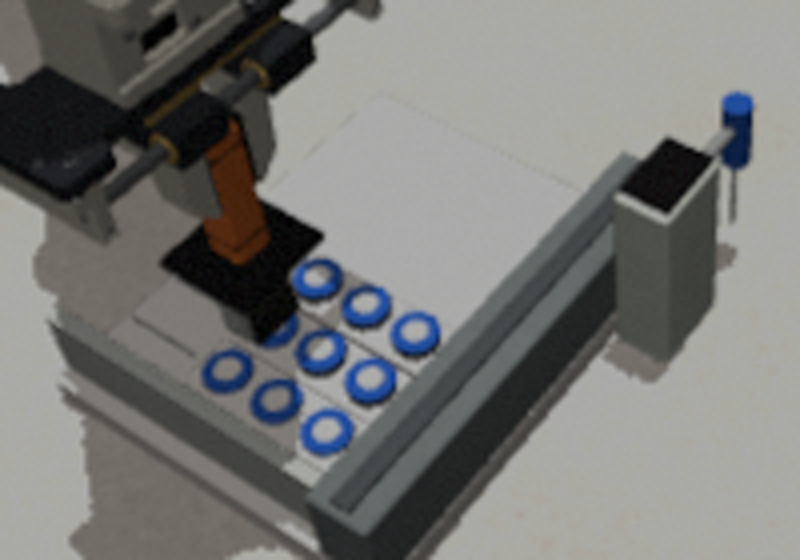

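View pics/w30.png

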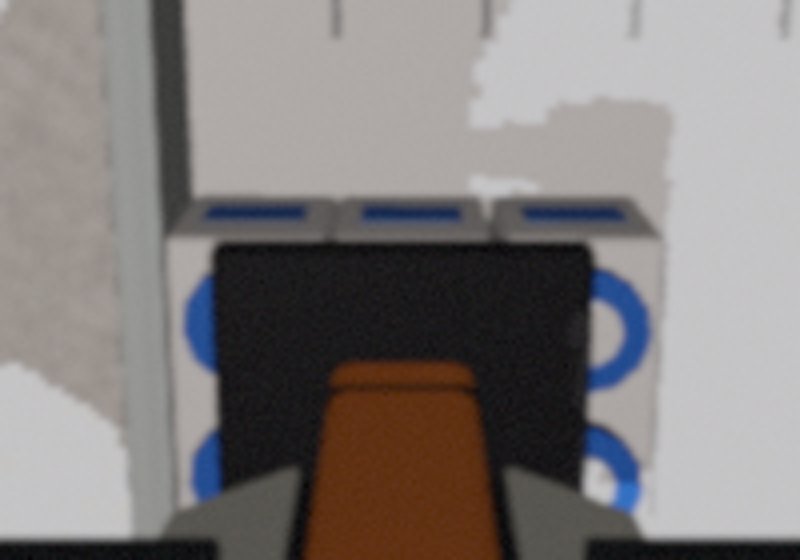

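Wheel sits on rack 2's near cap; row stays flush. Roll rack 2.

```bash
python3 -m crank '[[0.1,0.003,0.0003,0,0],[0.1,0.004,0.0004,0,0],[0.1,0.005,0.0005,0,0],[0.1,0.005,0.0005,0,0],[0.1,0.005,0.0005,0,0],[0.1,0.005,0.0005,0,0],[0.1,0.005,0.0005,0,0],[0.1,0.005,0.0005,0,0]]' 40
for i in 1 2 3; do python3 -m crank '[[0.1,0.005,0.0005,0,0],[0.1,0.005,0.0005,0,0],[0.1,0.005,0.0005,0,0],[0.1,0.005,0.0005,0,0],[0.1,0.005,0.0005,0,0],[0.1,0.005,0.0005,0,0],[0.1,0.005,0.0005,0,0],[0.1,0.005,0.0005,0,0]]'; done
python3 -m crank '[[0.1,0.005,0.0005,0,0],[0.1,0.005,0.0005,0,0],[0.1,0.005,0.0005,0,0],[0.1,0.005,0.0005,0,0],[0.1,0.003,0.0003,0,0],[0.1,0,0,0,0],[0.1,0,0,0,0],[0.1,0,0,0,0]]'
python3 - <<'E'
from h import *
p,y=tool();print(p,cf(p),y,arm.observe()['force'])
E
```

```text
clock: 63.15
position: [0.5528, -0.2345, 0.1905]
ee_rot: [-0.162, 3.136, -0.001]
force: [-2.1, 1.1, 7.2]
width: 0.233
clock: 63.82
position: [0.5688, -0.2329, 0.1905]
ee_rot: [-0.162, 3.136, -0.001]
force: [-0.0, -0.3, 6.9]
width: 0.239
clock: 64.48
position: [0.5848, -0.2313, 0.1906]
ee_rot: [-0.162, 3.136, -0.001]
force: [-0.4, 0.1, 7.0]
width: 0.234
clock: 65.15
position: [0.6007, -0.2297, 0.1905]
ee_rot: [-0.162, 3.136, -0.001]
force: [-0.1, -0.2, 7.2]
width: 0.238
clock: 65.82
position: [0.6101, -0.2287, 0.1906]
ee_rot: [-0.162, 3.136, -0.001]
force: [0.8, -0.1, 8.2]
width: 0.238
[ 0.6101425  -0.22869588  0.19062912] [-0.01836793  0.0504595 ] 5.924086500690933 [ 0.83586202 -0.11208379  8.17473037]
```

```bash
python3 -m crank '[[0.1,0,0,0.025,0],[0.1,0,0,0.025,0],[0.1,-0.0379,0.0142,0,0],[0.1,-0.0379,0.0142,0,0],[0.1,-0.0379,0.0142,0,0],[0.1,-0.0379,0.0142,0,0],[0.1,-0.0379,0.0142,0,0],[0.1,0,0,0,0]]' 40
python3 -m crank '[[0.1,0,0,0,0],[0.1,0,0,0,0],[0.1,0,0,-0.02,0],[0.1,0,0,-0.015,0],[0.1,0,0,-0.01,0],[0.1,0,0,-0.005,0],[0.1,0,0,0,0],[0.1,0,0,0,0]]' 40
python3 - <<'E'
from h import *
p,y=tool();print(p,cf(p),y,arm.observe()['force'])
snap('wrist','w31.png',(180,100,460,260),2.8)
E
```

```text
clock: 66.48
position: [0.5304, -0.1991, 0.2102]
ee_rot: [0.161, -3.135, -0.003]
force: [-0.0, 0.5, -2.1]
width: 0.237
clock: 67.15
position: [0.5341, -0.2004, 0.1903]
ee_rot: [-0.162, 3.136, -0.001]
force: [-0.7, -0.8, 7.4]
width: 0.234
[ 0.53409013 -0.20042384  0.19032525] [-0.09111129  0.08639939] 5.90310466827836 [-0.74238443 -0.75849305  7.40885077]
```

View pics/w31.png

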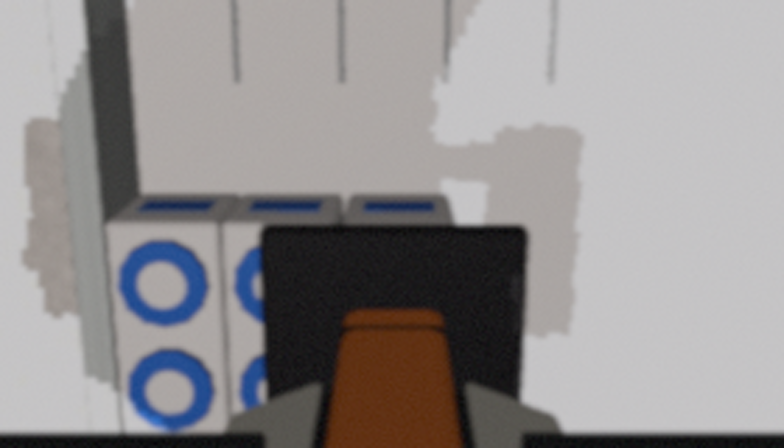

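```bash
python3 -m crank '[[0.1,0.003,0.0003,0,0],[0.1,0.004,0.0004,0,0],[0.1,0.005,0.0005,0,0],[0.1,0.005,0.0005,0,0],[0.1,0.005,0.0005,0,0],[0.1,0.005,0.0005,0,0],[0.1,0.005,0.0005,0,0],[0.1,0.005,0.0005,0,0]]' 40
for i in 1 2 3; do python3 -m crank '[[0.1,0.005,0.0005,0,0],[0.1,0.005,0.0005,0,0],[0.1,0.005,0.0005,0,0],[0.1,0.005,0.0005,0,0],[0.1,0.005,0.0005,0,0],[0.1,0.005,0.0005,0,0],[0.1,0.005,0.0005,0,0],[0.1,0.005,0.0005,0,0]]'; done
python3 -m crank '[[0.1,0.005,0.0005,0,0],[0.1,0.005,0.0005,0,0],[0.1,0.005,0.0005,0,0],[0.1,0.005,0.0005,0,0],[0.1,0.003,0.0003,0,0],[0.1,0,0,0,0],[0.1,0,0,0,0],[0.1,0,0,0,0]]'
python3 -m crank '[[0.1,0,0,0.05,0],[0.1,0,0,0.08,0],[0.1,0,0.03,0.08,0],[0.1,0,0.08,0.04,0],[0.1,0,0.08,0,0],[0.1,0,0.08,0,0],[0.1,0,0.04,0,0],[0.1,0,0,0,0]]'
python3 - <<'E'
from h import *
arm.get_image('side');p,y=tool();print(p,cf(p),y,arm.observe()['force'])
snap('wrist','w32.png');snap('scene','s32.png',(150,180,350,320),4);snap('side','d32.png',(260,180,420,300),5)
E
```

```text
clock: 67.87
position: [0.549, -0.1989, 0.1905]
ee_rot: [-0.162, 3.136, -0.001]
force: [-1.4, 0.4, 7.4]
width: 0.239
clock: 68.53
position: [0.565, -0.1973, 0.1905]
ee_rot: [-0.162, 3.136, -0.001]
force: [-0.3, 1.2, 7.1]
width: 0.239
clock: 69.2
position: [0.5811, -0.1957, 0.1905]
ee_rot: [-0.162, 3.136, -0.001]
force: [-1.2, -0.4, 7.4]
width: 0.238
clock: 69.87
position: [0.5969, -0.1941, 0.1905]
ee_rot: [-0.162, 3.136, -0.001]
force: [-0.6, -0.4, 7.6]
width: 0.235
clock: 70.53
position: [0.6063, -0.1931, 0.1906]
ee_rot: [-0.162, 3.136, -0.001]
force: [-0.1, -0.1, 7.9]
width: 0.237
clock: 71.2
position: [0.6055, -0.0627, 0.2889]
ee_rot: [0.173, -3.135, -0.005]
force: [1.1, 0.3, -1.9]
width: 0.238
[ 0.60536422 -0.06569212  0.2890313 ] [-0.00636533  0.21309097] 6.18301345239837 [-0.14460802 -0.38093063 -1.42262409]
```

View pics/w32.png

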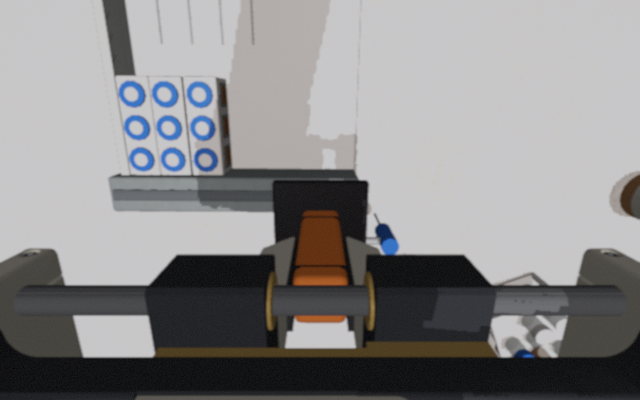

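View pics/s32.png

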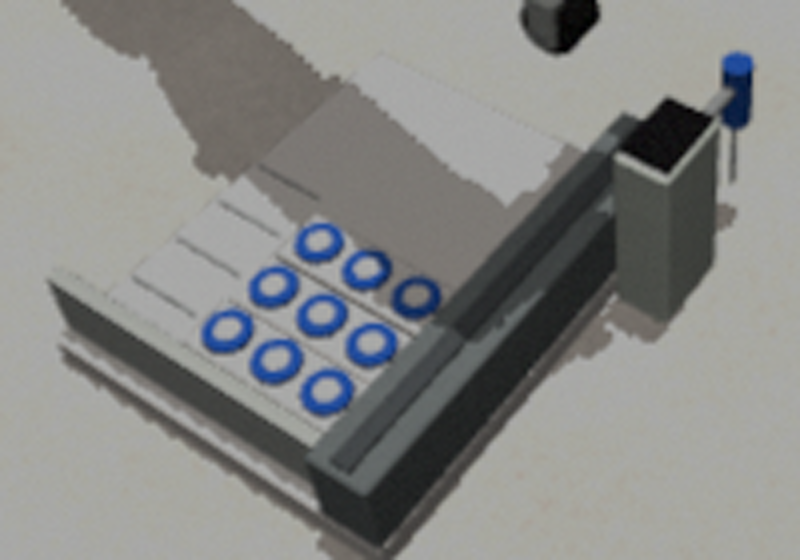

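View pics/d32.png

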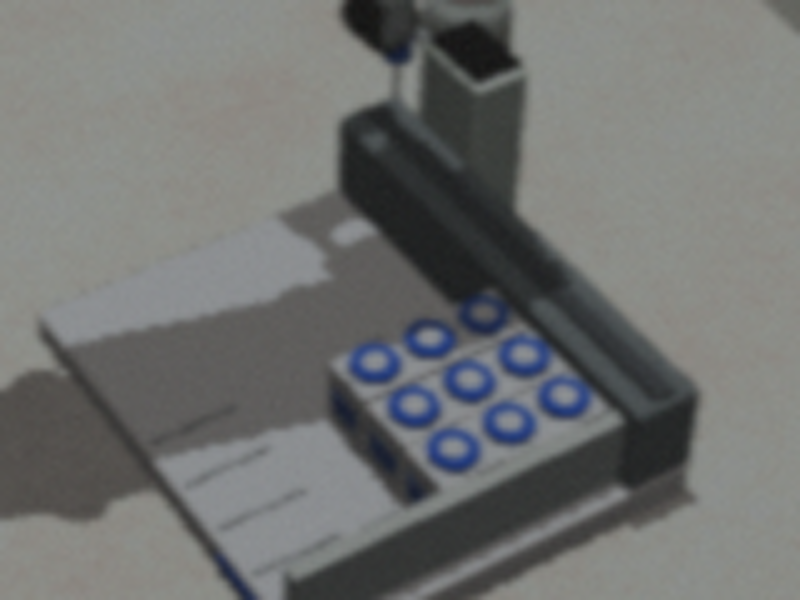

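```bash
python3 - <<'E'
from h import *
a=cv2.imread('pics/raw_w32.png'); cv2.imwrite('pics/w32z.png',cv2.resize(a[60:220,90:250],None,fx=4,fy=3.75,interpolation=2))
ke=cal('wrist')
for uv in[(132,94),(165,94),(200,94),(141,159),(173,159),(206,160)]: print(cf(bp('wrist',*uv,.068,ke)).round(4))
p,y=tool(); print(p,y,(np.array([.4595,.3877])-p[:2])/.4,(2.44-y)/60)
E
```

```text
[-0.0886  0.0142]
[-0.0886  0.0482]
[-0.0885  0.0843]
[-0.021   0.0129]
[-0.021   0.0477]
[-0.0199  0.0836]
[ 0.60507497 -0.07023341  0.28958111] 5.823336411786272 [-0.36393743  1.14483352] -0.05638894019643787
```

View pics/w32z.png

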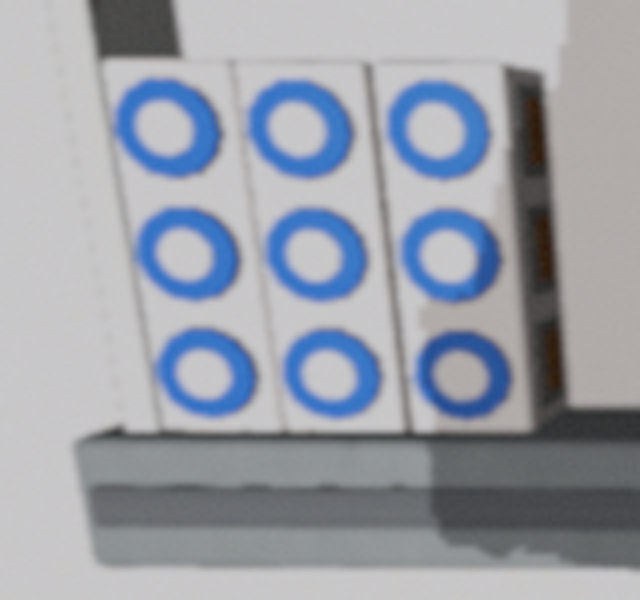

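```bash
python3 -m crank '[[0.1,-0.03,0.04,0.02,-0.007],[0.1,-0.04,0.07,0.02,-0.007],[0.1,-0.04,0.085,0,-0.007],[0.1,-0.04,0.085,0,-0.007],[0.1,-0.04,0.085,0,-0.007],[0.1,-0.04,0.085,0,-0.007],[0.1,-0.03,0.085,0,-0.007],[0.1,-0.03,0.085,0,-0.007]]' 40
python3 -m crank '[[0.1,-0.03,0.085,0,0],[0.1,-0.03,0.085,0,0],[0.1,-0.014,0.085,0,0],[0.1,0,0.085,0,0],[0.1,0,0.085,0,0],[0.1,0,0.08,0,0],[0.1,0,0.04,0,0],[0.1,0,0,0,0]]'
python3 -m crank '[[0.1,0,0,0,0],[0.1,0,0,0,0],[0.1,0,0,0,0],[0.1,0,0,0,0],[0.1,0,0,0,0],[0.1,0,0,0,0],[0.1,0,0,0,0],[0.1,0,0,0,0]]'
python3 - <<'E'
from h import *
p,y=tool(); print(p,y,(np.array([.4595,.3877])-p[:2])/.4,(2.44-y)/60,arm.observe()['force'])
snap('wrist','w33.png',(220,80,420,220),4);snap('wrist','w33f.png')
E
```

```text
clock: 72.07
position: [0.4889, 0.1791, 0.3062]
ee_rot: [-0.065, 3.141, -0.0]
force: [1.0, -0.3, -1.9]
width: 0.238
clock: 72.73
position: [0.4592, 0.4008, 0.305]
ee_rot: [0.075, -3.14, -0.001]
force: [0.2, 1.0, -2.5]
width: 0.241
clock: 73.4
position: [0.4597, 0.3971, 0.3062]
ee_rot: [-0.07, 3.141, 0.0]
force: [0.2, -0.5, -1.9]
width: 0.236
[0.45967952 0.39708245 0.30624279] 2.548913324902884 [-0.0004488  -0.02345613] -0.0018152220817147329 [ 0.15740869 -0.49672054 -1.93524124]
```

View pics/w33f.png

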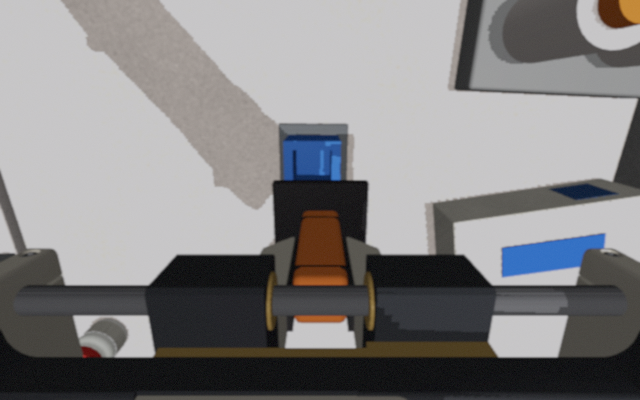

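```bash
python3 -m crank '[[0.1,0,-0.0235,0,-0.002],[0.1,0,0,-0.05,0],[0.1,0,0,-0.06,0],[0.1,0,0,-0.06,0],[0.1,0,0,-0.05,0],[0.1,0,0,-0.02,0],[0.1,0,0,0,0],[0.1,0,0,0,0]]' 40
python3 -m crank '[[0.1,0,0,0,0],[0.1,0,0,0,0],[0.1,0,0,0,0],[0.1,0,0,0,0],[0.1,0,0,0,0],[0.1,0,0,0,0],[0.1,0,0,0,0],[0.1,0,0,0,0]]'
python3 - <<'E'
from h import *
p,y=tool(); print(p,y,(np.array([.4595,.3877])-p[:2])/.4,arm.observe()['force'])
snap('wrist','w34.png'); snap('side','d34.png',(180,90,300,190),6)
E
```

```text
clock: 74.17
position: [0.46, 0.3876, 0.2107]
ee_rot: [-0.066, 3.141, -0.0]
force: [0.2, 0.8, -1.4]
width: 0.237
clock: 74.83
position: [0.4597, 0.3878, 0.2102]
ee_rot: [-0.067, 3.141, 0.0]
force: [-0.0, 0.5, -0.9]
width: 0.242
[0.45966212 0.38783359 0.21016771] 2.4393832944624307 [-0.00040531 -0.00033397] [-0.04601706  0.54280466 -0.93711968]
```

View pics/d34.png

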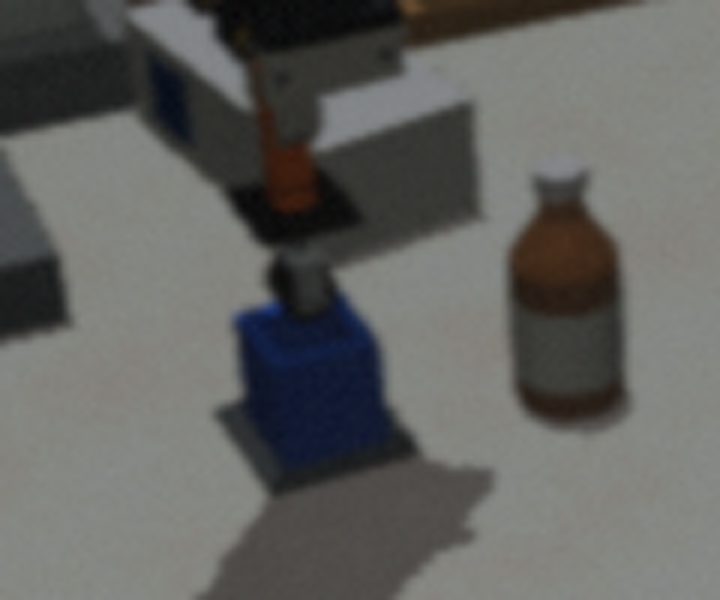

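View pics/w34.png

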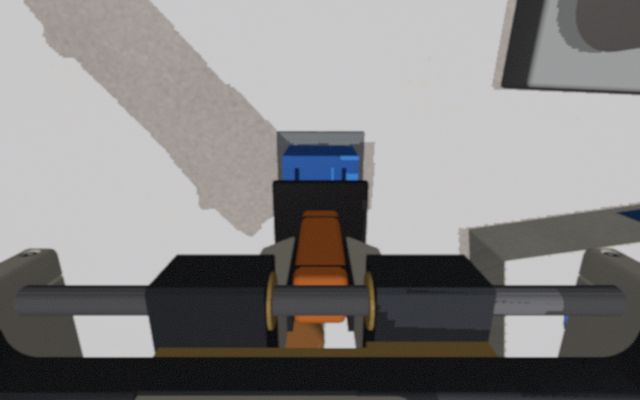

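Aligned. Lower slowly by 73 mm.

```bash
python3 -m crank '[[0.1,0,0,-0.015,0],[0.1,0,0,-0.02,0],[0.1,0,0,-0.02,0],[0.1,0,0,-0.02,0],[0.1,0,0,-0.02,0],[0.1,0,0,0,0],[0.1,0,0,0,0],[0.1,0,0,0,0]]' 40
python3 -m crank '[[0.1,0,0,-0.02,0],[0.1,0,0,-0.02,0],[0.1,0,0,-0.02,0],[0.1,0,0,-0.015,0],[0.1,0,0,-0.01,0],[0.1,0,0,0,0],[0.1,0,0,0,0],[0.1,0,0,0,0]]'
```

```text
clock: 75.6
position: [0.4598, 0.3879, 0.1722]
ee_rot: [-0.067, 3.141, 0.0]
force: [-0.3, 0.4, -2.2]
width: 0.236
clock: 76.27
position: [0.4597, 0.3879, 0.1381]
ee_rot: [-0.067, 3.141, 0.0]
force: [-0.7, -1.2, -1.6]
width: 0.239
```

```bash
python3 -m crank '[[0.1,0,0,-0.003,0],[0.1,0,0,0,0],[0.1,0,0,0,0],[0.4,0,0,0,0],[0.6,0,0,0,0],[1,0,0,0,0],[1,0,0,0,0],[1,0,0,0,0]]' 40
python3 -m crank '[[1,0,0,0,0],[1,0,0,0,0],[1,0,0,0,0],[1,0,0,0.05,0],[1,0,0,0.08,0],[1,0,0,0.08,0],[1,0,0,0.06,0],[1,0.1,0,0,0]]'
python3 -m crank '[[1,0.075,0,0,0],[1,0,0,0,0],[1,0,0,0,0],[1,0,0,0,0],[1,0,0,0,0],[1,0,0,0,0],[1,0,0,0,0],[1,0,0,0,0]]'
python3 - <<'E'
from h import *
p,y=tool(); print(p,y)
snap('wrist','w35.png',(240,20,440,160),4)
E
```

```text
clock: 76.93
position: [0.4598, 0.3879, 0.1371]
ee_rot: [-0.067, 3.141, 0.0]
force: [-0.1, 0.4, -0.1]
width: 0.548
clock: 77.6
position: [0.4956, 0.3923, 0.2513]
ee_rot: [-0.078, 3.139, 0.012]
force: [1.0, 3.3, 1.0]
width: 0.999
clock: 78.27
position: [0.5291, 0.3881, 0.2451]
ee_rot: [0.068, -3.141, -0.0]
force: [-0.2, 0.3, -0.3]
width: 1.004
[0.52913074 0.38811825 0.24509911] 2.48134519206522
```

View pics/w35.png

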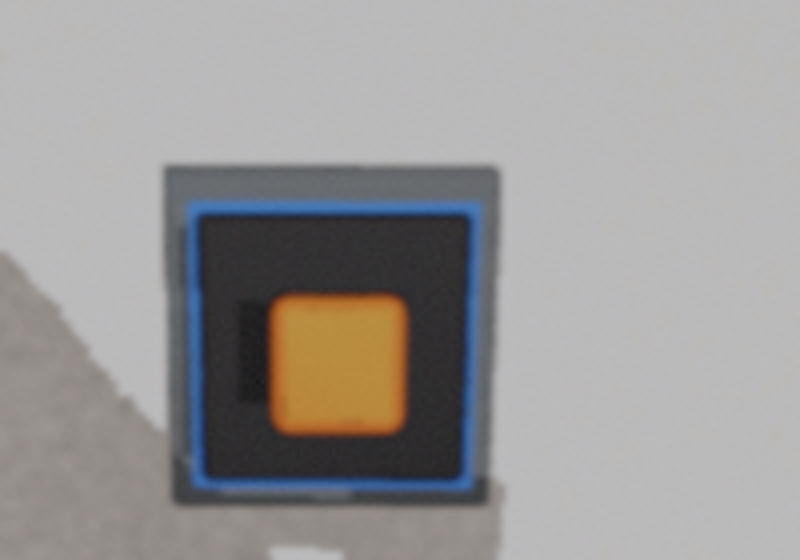

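```bash
python3 -m crank '[[0.5,0.007,-0.09,0,0.007],[0,0.007,-0.09,0,0.007],[0,0.007,-0.09,0,0.007],[0,0.007,-0.09,0,0.007],[0,0.007,-0.09,0,0.007],[0,0.007,-0.09,0,0.007],[0,0.007,-0.09,0,0.007],[0,0.007,-0.09,0,0.007]]' 10
python3 -m crank '[[0,0.007,-0.09,0,0],[0,0.007,-0.09,0,0],[0,0.007,-0.09,0,0],[0,0.007,-0.09,0,0],[0,0.007,-0.09,0,0],[0,0.007,-0.08,0,0],[0,0,-0.07,0,0],[0,0,-0.03,0,0]]'
python3 -m crank '[[0,0,0,0,0],[0,0,0,0,0],[0,0,0,-0.08,0],[0,0,0,-0.08,0],[0,0,0,-0.06,0],[0,0,0,0,0],[0,0,0,0,0],[0,0,0,0,0]]'
python3 - <<'E'
from h import *
arm.get_image('side');p,y=tool(); print(p,cf(p),y)
snap('wrist','w36.png')
E
```

```text
clock: 78.98
position: [0.5518, 0.0982, 0.2452]
ee_rot: [-0.16, 3.137, 0.0]
force: [1.2, -0.7, -0.4]
width: 0.472
clock: 79.65
position: [0.5681, -0.1571, 0.2453]
ee_rot: [-0.151, 3.138, -0.003]
force: [-1.4, -0.1, 0.1]
width: 0.006
clock: 80.32
position: [0.5699, -0.1512, 0.1584]
ee_rot: [-0.161, 3.136, 0.0]
force: [0.7, -0.3, 0.2]
width: 0.006
[ 0.57017074 -0.15157024  0.1587938 ] [-0.05020002  0.13128539] 5.862829775313202
```

View pics/w36.png

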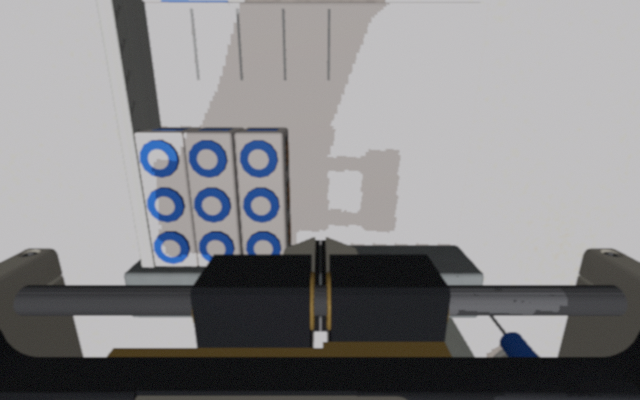

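```bash
python3 -m crank '[[0,-0.004,0.01,0,0],[0,0,0,-0.06,0],[0,0,0,-0.06,0],[0,0,0,-0.06,0],[0,0,0,-0.06,0],[0,0,0,-0.045,0],[0,0,0,0,0],[0,0,0,0,0]]' 10
python3 -m crank '[[0,0.0008,-0.008,0,0],[0,0.0008,-0.008,0,0],[0,0.0008,-0.008,0,0],[0,0.0005,-0.005,0,0],[0,0,0,0,0],[0,0,0,0,0],[0,0,0,0,0],[0,0,0,0,0]]' 10
python3 - <<'E'
from h import *
p,y=tool(); print(p,cf(p),y,arm.observe()['force'])
E
```

```text
clock: 81.08
position: [0.5671, -0.148, 0.0432]
ee_rot: [0.159, -3.137, -0.0]
force: [-0.4, -0.1, 1.7]
width: 0.004
clock: 81.75
position: [0.5686, -0.1594, 0.043]
ee_rot: [-0.159, 3.137, 0.0]
force: [0.1, 1.8, 1.7]
width: 0.001
[ 0.56857094 -0.15941365  0.04297691] [-0.05259759  0.12364798] 5.820038050316441 [0.11762193 1.78965017 1.72290519]
```

```bash
python3 -m crank '[[0,0.0003,-0.003,0,0],[0,0.0003,-0.003,0,0],[0,0.0003,-0.003,0,0],[0,0.0003,-0.003,0,0],[0,0,0,0,0],[0,0,0,0,0],[0,0,0,0,0],[0,0,0,0,0]]' 10
python3 - <<'E'
from h import *
p,y=tool(); print(p,cf(p),y,arm.observe()['force'])
E
python3 -m crank '[[0,-0.002,0.02,0,0],[0,-0.003,0.03,0,0],[0,0,0,0,0],[0,0,0,0.06,0],[0,0,0.0,0.08,0],[0,0,0,0.08,0],[0,0,0,0.06,0],[0,0,0,0,0]]'
python3 - <<'E'
from h import *
arm.get_image('side');arm.get_image('side');p,y=tool(); print(p,cf(p),y)
snap('wrist','w37.png',(110,100,330,265),3.6);snap('scene','s37.png',(150,170,350,320),4)
snap('scene','s37b.png',(280,60,440,180),5)
E
```

```text
clock: 82.42
position: [0.5686, -0.1613, 0.0424]
ee_rot: [0.163, -3.136, -0.006]
force: [-0.2, 11.3, 0.3]
width: 0.005
[ 0.56860911 -0.16126312  0.04238764] [-0.05274974  0.12180438] 5.94247413506254 [-0.16350414 11.29495216  0.31088476]
clock: 83.08
position: [0.5695, -0.1459, 0.16]
ee_rot: [-0.158, 3.13, -0.003]
force: [0.5, -1.0, -0.7]
width: 0.007
[ 0.56740647 -0.14488861  0.15593155] [-0.05226283  0.13821577] 5.789886335284578
```

View pics/w37.png

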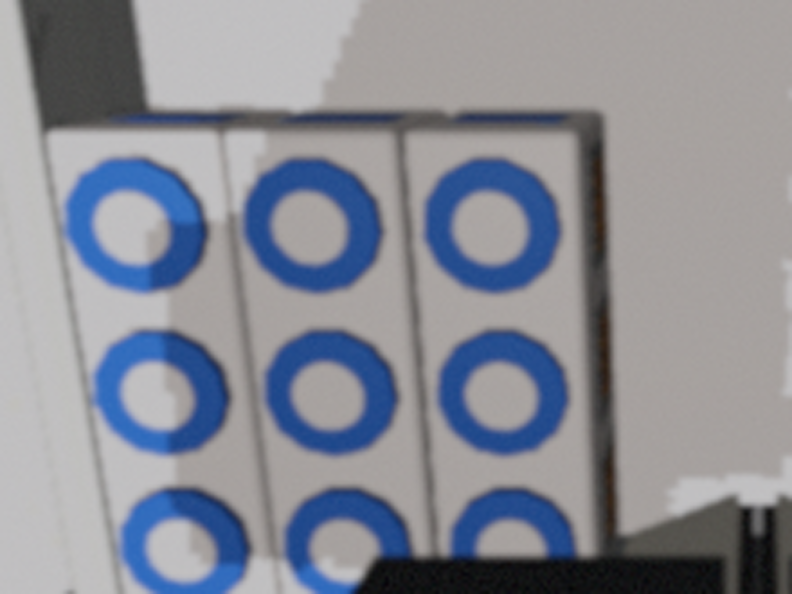

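View pics/s37.png

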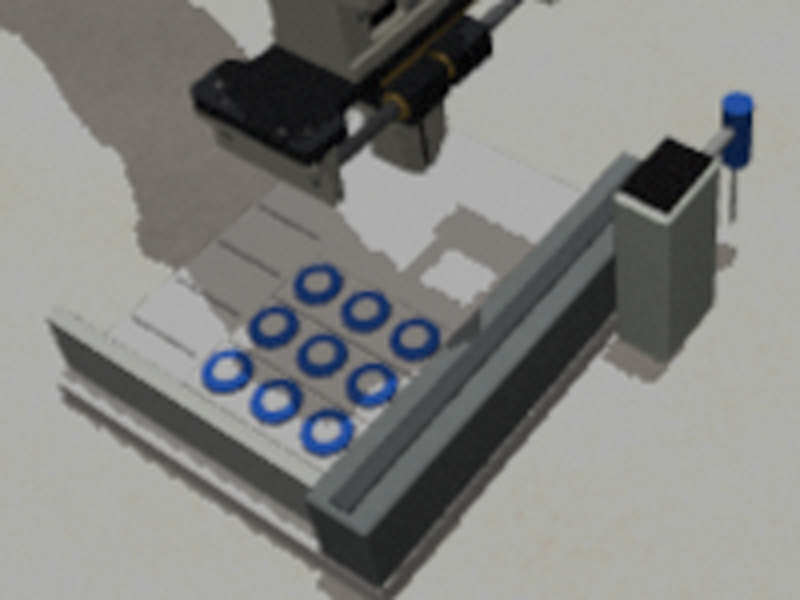

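View pics/s37b.png

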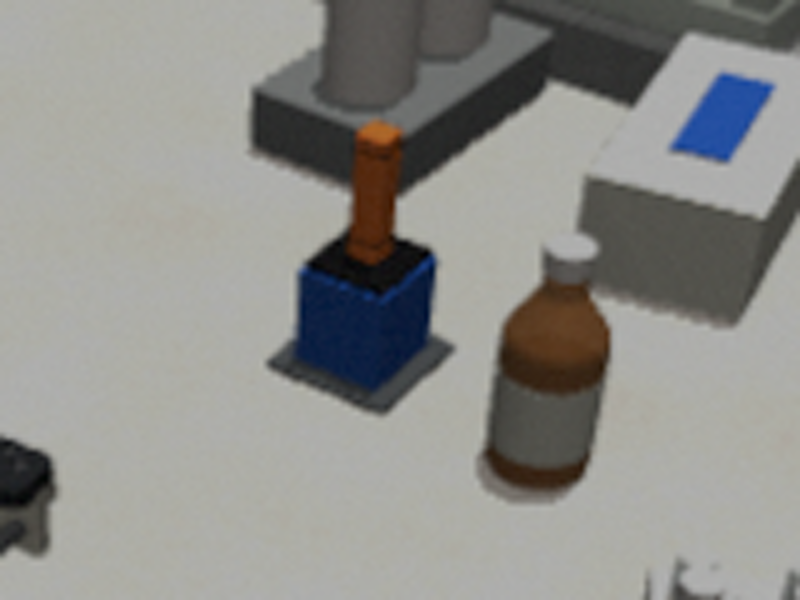

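```bash
python3 -m crank '[[0,0,0,0.05,0],[0,0,0,0.05,0],[0,0,0,0,0],[0,0,0,0,0],[0,0,0,0,0],[0,0,0,0,0],[0,0,0,0,0],[0,0,0,0,0]]'
python3 - <<'E'
from h import *
snap('wrist','w38.png',(100,60,420,260),2.4)
E
```

```text
clock: 84.0
position: [0.5665, -0.1445, 0.1941]
ee_rot: [0.159, -3.136, -0.0]
force: [0.7, 0.0, 0.6]
width: 0.006
```

View pics/w38.png

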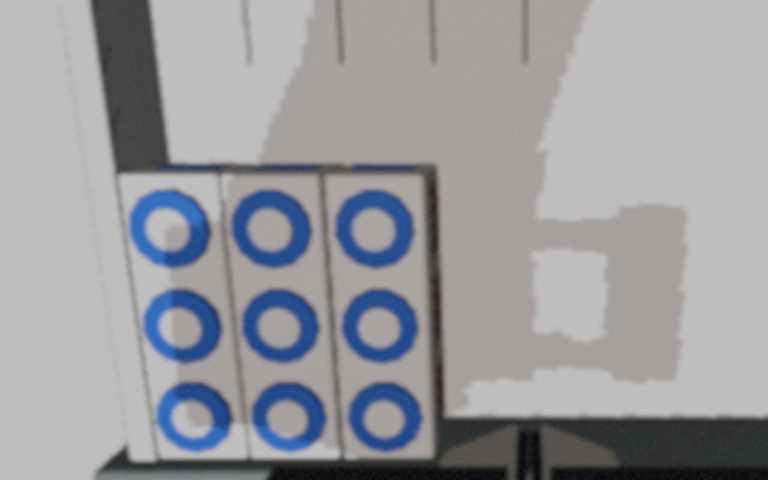

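The racks are tight in the corner, and the roller and bottle are in place. Handing in.

```bash
python3 -c "
from cell import arm
print(arm.sign_off())"
```

```text
the job is handed in; nothing more can be done
None
```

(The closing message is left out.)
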